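# Store the bearing balls and clip the tub shut

### The arm

A 7-joint arm with a two-finger parallel gripper is mounted at the origin on a cart in front of the work surface, level with it; the furniture and walls round the work are solid. World frame = base frame: x ahead of the robot, y to its left, z up, the work surface at z = 0. Lengths are in m, angles in degrees, forces in N, time in s.
With the tool pointing down it reaches from about 0.375 to 0.925 m from the base axis. Payload 3.1 kg.
Tool frame: the origin (TCP) lies on the centre line of the jaws, within the pads' length; the fingertips stand 17 mm ahead of it and the grasp point (between the pads) lies 2 mm behind it; z points along the fingers, y is the line along which they close (so a half turn about z gives the same grasp; the last joint's range is limited). The gripper opens to 85 mm and grips with 20 to 120 N. Pads are 22 mm wide; open, the fingers measure 114 mm over their backs; the gripper's body (76 mm by 85 mm) begins 54 mm behind the grasp point. The pads swing forward as they close: fully open they stand 13 mm farther back than shut.
Start: joints at [-80.145, 21.939, 2.515, 91.553, -1.026, 66.532, -2.859], TCP at [0.173, 0.626, 0.213] pointing down, gripper open.
Joint ranges: [-149.38, 149.38], [-23.57, 123.04], [-84.95, 90], [0, 143.3], [-89.99, 269.99], [3.08, 112.72], [-163.45, 163.45]. Speed limits (degrees/s): [159.86, 159.86, 180, 180, 180, 180, 180].

### API

Orientations are given as a 3x3 rotation matrix whose columns are the frame's x, y, z axes.
In Python, from station import status, viewer, robot gives the robot as it stands.
- The arm moves only by the tool servo_tool, never from a script. Its argument "motion" is a list of rows, each an object of numbers: "dx", "dy", "dz": the shift along the tool's x, y, z each as a share of 0.3 m, from -1 to 1; "wx", "wy", "wz": the turn, a rotation vector about the tool's x, y, z each as a share of 90 degrees, from -1 to 1. A call has 1 to 12 rows; each row is the pose to reach, as a shift and turn from the pose commanded when the call began, along the tool's axes at that moment; what a row does not reach only later rows make up. A row lasts 1/10 s, in which the tool goes at most 50 mm and 8.59 degrees, less where a joint would pass 70% of its speed; a pose out of reach is approached as far as the arm can. A call with a number of a shift or a turn outside -1 to 1 is refused whole. A call with a gripper value outside its range is refused whole. "gripper" is the opening, from 0 (shut) to 1 (fully open), set as the call begins (left out, the last holds). The fingers move at their own pace and stop on an object; "newtons" is the grip in N (left out, the last holds). Time passes only in rows, so rows that repeat a pose let the fingers close. It gives the time, the measured TCP pose, the force, the opening and the grip force at its end, in the units of the state.
- status.get_state(): the state, without advancing time (a new reading comes with each control period).
- viewer.grab_frame(name): name is "scene" or "top" or "wrist"; returns a dict with "frame" (384x512x3 uint8, red, green, blue), "z_map" (384x512 float32, m along the optical axis (not along the pixel's ray), 0 where there is no reading), "fx", "fy", "cx", "cy" (pixels), "D" ([k1, k2, p1, p2, k3] as OpenCV has them; the pictures are not rectified), "cam_to_world" (4x4, takes a point from camera to world coordinates); the wrist camera has in their place "hand_eye" (4x4, takes a point from camera to tool coordinates, whose origin is the TCP and whose axes are the flange's). Camera axes: x right, y up, looking along -z (the intrinsics and any distortion apply to the point x, -y, -z); pixel columns grow to the right and rows downward; lengths in m; the calibration is good to about 2 mm. A picture is of the moment at which its call begins: read the wrist's pose just before it.
- robot.close_job(): hands the job in; it is judged then, once.
Trained networks look in a picture, given as the dict that the camera call returned (one of the last four; its "shot" number tells which), for a name from the list of things; names that differ only in an ending like _2 or _b are one class to them, and where a whole thing is asked for, a point or a joint stands for the part that bears it (a point fixed in the world has none). Each returns a list of dicts, best first, with "conf" (0 to 1); they miss things now and then, are a little off and sometimes report something else, mostly with a low value. They report only what shows in the picture. A call takes as long as a camera call.
- viewer.find_in(label, picture): "point" ([column, row] in pixels, amid what is visible of it).
- viewer.regions_of(label, picture): "mask" (384x512 bool, what is visible of it) and "point" ([column, row] in pixels, amid what is visible of it).
- viewer.pinpoint(label, picture): "point" ([column, row] in pixels: a listed point, or the origin of a listed thing).
The state is a dict: "time": time; "joints": joint angles; "dq": joint speeds; "effort": joint torques, N m; "position": TCP position; "ee_rot": TCP orientation; "wrist_force": force on the tool from outside, world axes, zero at the start; "torque": the same for the moment, N m; "width": finger opening in m; "finger_force": force on a finger pad.
Only numpy, scipy, OpenCV 4.12 (cv2) and the standard library are available. Lean on these libraries where they do the work, as an engineer would, in place of code of your own. Each camera call takes 0.05 s, during which the arm holds its last target. There are 200 camera calls.

### The job

Tip the five bearing balls from the steel scoop into the open tub and put the empty scoop back down on the work board, upright. Then lay the lid that fits on the tub and press both ends down until each spring clip has snapped over its edge and the lid is fully home all round. Leave everything else standing where it is.

Things in the scene. Friction and masses are not known exactly. Their poses are not given: they have to be found in the camera images.
- tub: The open parts tub: aluminium, 132 x 80 mm outside, walls 4 mm, on a dark steel foot plate 168 x 100 x 8 mm that stays put. Origin: centre of the foot's underside, z up, x along its length. Inner floor at z = 12 mm, rim at z = 60 mm, mouth 124 x 72 mm. A leaf-spring clip stands on each end wall (x = +-68 mm), top at z = 78 mm. (Its lidded twin far back is scenery.)
- tub_floor (a point): Centre of the tub's inner floor.
- tub_rim (a point): Centre of the tub's mouth at rim height; axes as the tub's.
- tub_clip_a (a joint): Spring clip at the tub's +x end, 30 mm wide; its nose overhangs the tub's end by 3 mm (tip at x = 63 mm, underside at z = 64 mm) with a sloping lead-in above. 0 = upright at rest (free, or hooked over a seated lid); positive (rad) = bent outward, about 0.07 while the lid's edge is forced past.
- tub_clip_b (a joint): The same spring clip at the tub's -x end, same values.
- lid: The tub's lid, grey plastic: flange 132 x 80 x 3 mm, a tapered skirt 16 mm deep under it (enters the mouth with 1 mm play), a grip rib on top 46 mm long (along x), 12 thick, 26 tall. Origin: centre of the skirt's underside, z up; flange underside at z = 16, top at 19, rib top at 45 mm. Fits either way round. Seated, its origin is 44 mm above the tub's.
- lid_end_a (a point): On the flange's underside at the lid's +x end, 60 mm from its centre. Laid on, the lid rests on the clips' lead-ins about 10 mm proud of the rim; each end needs about 10 N down until its clip snaps over the flange. The flat top between rib and clip nose runs from 23 to 63 mm from the centre.
- lid_end_b (a point): The same point at the lid's -x end.
- scoop: Sheet-steel ball scoop, 118 mm long, 54 mm wide, walls 26 mm high, open at the mouth end (+x), where its floor rises at 14 degrees so that the balls stay in while it is level. Origin: underside, z up; back wall at x = -58 mm, mouth lip at x = +59 mm, 16 mm high. A black grip bar 68 mm long (along x), 12 mm thick, 18 mm tall lies above it over the centre of mass.
- scoop_grip (a point): Centre of the scoop's grip bar, 14 mm behind and 63 mm above the scoop's origin.
- scoop_mouth (a point): Middle of the scoop's pouring lip (x = +59, z = 16 mm in the scoop's frame).
- small_lid: A lid of the same make for a smaller tub: flange 104 x 64 mm, same 16 mm skirt and same 46 x 12 x 26 mm grip rib. Does not fit this tub.
- work_board: Flat dark grey work board, 450 x 950 x 18 mm, fixed; all these things stand on it, so their undersides start at z = 18 mm. Origin: centre of its underside.
- oil_bottle: Bystander: white squeeze bottle with nozzle, 66 mm across, 232 mm tall, standing; origin under its base.
- dropper: Bystander: small brown bottle with black cap, 34 mm across, 70 mm tall; origin under its base.
- vial: Bystander: small white bottle, 26 mm across, 60 mm tall; origin under its base.
- eye_loupe: Bystander: black eye loupe, 34 mm across, 26 mm tall; origin under its base.
- setting_ring: Bystander: steel setting ring lying flat (stays put), 64 mm across, 16 mm tall; origin at the centre of its underside.
- tape_roll: Bystander: yellow tape roll lying flat (stays put), 68 mm across, 19 mm tall; origin at the centre of its underside.
- ball_1: Steel bearing ball, 20 mm across, 33 g; starts in the scoop. Origin at its centre.
- ball_2: Steel bearing ball, 20 mm across, 33 g; starts in the scoop. Origin at its centre.
- ball_3: Steel bearing ball, 20 mm across, 33 g; starts in the scoop. Origin at its centre.
- ball_4: Steel bearing ball, 20 mm across, 33 g; starts in the scoop. Origin at its centre.
- ball_5: Steel bearing ball, 20 mm across, 33 g; starts in the scoop. Origin at its centre.

How it is judged (in metres and radians):
On the way, in this order (a step that is already met when the one before it is completed fails the run):
1. the scoop is tipped with its mouth over the tub (angle between scoop's own z axis and vertical above 0.26 rad and horizontal distance between scoop_mouth and tub below 0.09 m and height (world z) of scoop_mouth above 0.05 m), for 0.1 s.
2. all five balls lie in the tub (x of ball_1 in the frame of tub between -0.056 and 0.056 m and y of ball_1 in the frame of tub between -0.031 and 0.031 m and z of ball_1 in the frame of tub between 0.015 and 0.055 m and x of ball_2 in the frame of tub between -0.056 and 0.056 m and y of ball_2 in the frame of tub between -0.031 and 0.031 m and z of ball_2 in the frame of tub between 0.015 and 0.055 m and x of ball_3 in the frame of tub between -0.056 and 0.056 m and y of ball_3 in the frame of tub between -0.031 and 0.031 m and z of ball_3 in the frame of tub between 0.015 and 0.055 m and x of ball_4 in the frame of tub between -0.056 and 0.056 m and y of ball_4 in the frame of tub between -0.031 and 0.031 m and z of ball_4 in the frame of tub between 0.015 and 0.055 m and x of ball_5 in the frame of tub between -0.056 and 0.056 m and y of ball_5 in the frame of tub between -0.031 and 0.031 m and z of ball_5 in the frame of tub between 0.015 and 0.055 m), for 0.2 s.
3. the fitting lid is laid on the tub's mouth (horizontal distance between lid and tub below 0.012 m and z of lid in the frame of tub below 0.059 m and angle between lid's own z axis and vertical below 0.2 rad), for 0.1 s.
At the end, for the whole second after the job is handed in: All five balls in the tub; the lid on it within 4 mm and 0.06 rad, its flange within 2 mm of the rim at both ends, level within 0.05 rad; both spring clips back at rest over it (under 0.03 rad); the scoop upright on the work board (tilt under 0.08 rad), at rest (all of step 2 and z of lid_end_a in the frame of tub_rim between -0.003 and 0.002 m and z of lid_end_b in the frame of tub_rim between -0.003 and 0.002 m and horizontal distance between lid and tub below 0.004 m and angle between the x axis of lid and the x axis of tub, either way round below 0.06 rad and angle between lid's own z axis and vertical below 0.05 rad and value of joint each of tub_clip_a, tub_clip_b below 0.03 rad and angle between scoop's own z axis and vertical below 0.08 rad and height (world z) of scoop between 0.012 and 0.024 m and linear speed of each of scoop, lid below 0.02 m/s); the robot touches nothing.
It fails at once if a bystander bottle, vial or loupe is pushed more than 25 mm or knocked over (distance of any of oil_bottle, dropper, vial, eye_loupe from where it was at the start of the episode above 0.025 m or angle between any of oil_bottle, dropper, vial, eye_loupe's own z axis and vertical above 0.4 rad).
It fails at once if the smaller lid is shifted more than 25 mm or tipped (distance of small_lid from where it was at the start of the episode above 0.025 m or angle between small_lid's own z axis and vertical above 0.4 rad).
It also fails if it takes over 66 s, if anything falls off the work surface, if the arm or the gripper's body presses on something with over 40 N, if the wrist force passes 120 N, or if a joint passes its speed limit or range.

## Working session

There is one attempt and no reset: what is moved stays moved. The work goes in short steps, Python scripts to look and compute and a tool call to move; the robot and the scene stay as the last step left them, time stands still between calls to the robot, and variables do not carry over. Pictures are saved under pics/ and viewed, at most 10 in all, crops included, and the job is handed in when it is done.

Besides the shell and the picture viewer there is one more tool, called after ">>>" in YAML: its name, and indented under it one key for each argument. servo_tool: Moves the arm, as the interface text tells. Shift numbers are shares of 0.3 m and turn numbers shares of 90 degrees, none past 1 either way. Its arguments: {"type":"object","properties":{"motion":{"type":"array","items":{"type":"object","properties":{"dx":{"type":"number","minimum":-1,"maximum":1},"dy":{"type":"number","minimum":-1,"maximum":1},"dz":{"type":"number","minimum":-1,"maximum":1},"wx":{"type":"number","minimum":-1,"maximum":1},"wy":{"type":"number","minimum":-1,"maximum":1},"wz":{"type":"number","minimum":-1,"maximum":1}}}},"gripper":{"type":"number"},"newtons":{"type":"number"}},"required":["motion"]}

```bash
mkdir -p pics; ls; cat > h.py <<'E'
import numpy as np, cv2
from station import status, viewer, robot
def T_of(p):
    if 'cam_to_world' in p: return np.array(p['cam_to_world'])
    s=p['_s']; T=np.eye(4); T[:3,:3]=np.array(s['ee_rot']); T[:3,3]=s['position']
    return T@np.array(p['hand_eye'])
def grab(n):
    s=status.get_state(); p=viewer.grab_frame(n); p['_s']=s; return p
def ray(p,px):
    K=np.array([[p['fx'],0,p['cx']],[0,p['fy'],p['cy']],[0,0,1.]])
    u=cv2.undistortPoints(np.array([[px]],float),K,np.array(p['D'],float))[0,0]
    T=T_of(p); d=T[:3,:3]@np.array([u[0],-u[1],-1.]); return T[:3,3],d
def depth_pt(p,px):
    c,r=int(round(px[0])),int(round(px[1])); z=p['z_map'][max(r-1,0):r+2,max(c-1,0):c+2]; z=z[z>0]
    if not len(z): return None
    o,d=ray(p,px); return o+d*np.median(z)
def at_z(p,px,z):
    o,d=ray(p,px); return o+d*(z-o[2])/d[2]
def tri(obs):
    A=np.zeros((3,3));b=np.zeros(3)
    for p,px in obs:
        o,d=ray(p,px); d=d/np.linalg.norm(d); M=np.eye(3)-np.outer(d,d); A+=M;b+=M@o
    return np.linalg.solve(A,b)
def cloud(p,mask):
    r,c=np.nonzero(mask&(p['z_map']>0))
    K=np.array([[p['fx'],0,p['cx']],[0,p['fy'],p['cy']],[0,0,1.]])
    u=cv2.undistortPoints(np.stack([c,r],1)[:,None].astype(float),K,np.array(p['D'],float))[:,0]
    z=p['z_map'][r,c]; T=T_of(p)
    return (np.stack([u[:,0],-u[:,1],-np.ones(len(z))],1)*z[:,None])@T[:3,:3].T+T[:3,3]
def save(p,n,f=1): cv2.imwrite('pics/'+n,cv2.resize(p['frame'][:,:,::-1],None,fx=f,fy=f))
E
python3 - <<'E'
from h import *
np.set_printoptions(precision=3,suppress=True)
ims={n:grab(n) for n in('scene','top')}
for n,p in ims.items():
    save(p,n+'0.png',1.5)
    for l in ['tub','tub_rim','tub_clip_a','lid','small_lid','scoop','scoop_grip','scoop_mouth','lid_end_a','oil_bottle','dropper','vial','eye_loupe','setting_ring','tape_roll']:
        r=viewer.pinpoint(l,p)[:3]
        print(n,l,[(np.round(x['point'],1).tolist(),round(x['conf'],2),depth_pt(p,x['point'])) for x in r])
print(status.get_state())
E
```

```text
pics
scene tub [([233.8, 197.8], 0.61, array([ 0.444, -0.02 ,  0.073]))]
scene tub_rim [([233.0, 188.0], 0.76, array([0.494, 0.075, 0.029])), ([230.9, 200.6], 0.43, array([ 0.431, -0.023,  0.069])), ([258.6, 254.4], 0.38, array([ 0.396, -0.243,  0.033]))]Traceback (most recent call last):
  File "<stdin>", line 7, in <module>
ValueError: it knows: ball, dropper, eye_loupe, lid, lid_end, oil_bottle, scoop, scoop_grip, scoop_mouth, setting_ring, small_lid, tape_roll, tub, tub_floor, tub_rim, vial, work_board
```

```bash
python3 - <<'E'
from h import *
np.set_printoptions(precision=3,suppress=True)
ims={n:grab(n) for n in('scene','top')}
for n,p in ims.items():
    save(p,n+'0.png',1.5)
    for l in ['tub','tub_rim','lid','small_lid','scoop','scoop_grip','scoop_mouth','lid_end','oil_bottle','dropper','vial','eye_loupe','setting_ring','tape_roll']:
        r=viewer.pinpoint(l,p)[:3]
        print(n,l,[(np.round(x['point'],1).tolist(),round(x['conf'],2),depth_pt(p,x['point'])) for x in r])
s=status.get_state();print(s['time'],s['position'],s['ee_rot'],s['width'])
E
```

```text
scene tub [([232.0, 200.5], 0.65, array([ 0.434, -0.024,  0.069])), ([227.6, 239.6], 0.34, array([ 0.351, -0.136,  0.029]))]
scene tub_rim [([233.9, 187.8], 0.73, array([0.495, 0.071, 0.031]))]
scene lid [([197.1, 174.7], 0.65, array([0.417, 0.211, 0.036]))]
scene small_lid [([308.4, 204.5], 0.76, array([ 0.66 , -0.153,  0.034])), ([232.7, 200.3], 0.68, array([ 0.44 , -0.019,  0.063]))]
scene scoop [([270.0, 263.9], 0.79, array([ 0.4  , -0.296,  0.041])), ([293.0, 228.9], 0.46, array([ 0.536, -0.227,  0.048])), ([323.7, 253.0], 0.26, array([ 0.571, -0.337,  0.017]))]
scene scoop_grip [([267.5, 248.0], 0.65, array([ 0.406, -0.274,  0.084]))]
scene scoop_mouth [([288.5, 265.2], 0.86, array([ 0.446, -0.324,  0.032]))]
scene lid_end [([203.6, 165.8], 0.67, array([0.463, 0.249, 0.037])), ([232.9, 189.6], 0.66, array([0.488, 0.066, 0.03 ])), ([181.8, 181.1], 0.65, array([0.356, 0.218, 0.028]))]
scene oil_bottle [([249.8, 162.0], 0.7, array([0.622, 0.163, 0.043]))]
scene dropper [([291.1, 231.7], 0.76, array([ 0.531, -0.224,  0.035])), ([264.6, 253.4], 0.38, array([ 0.411, -0.253,  0.038]))
[... 850 characters left out ...]
-0.271,  0.09 ]))]
top scoop_mouth [([339.6, 220.5], 0.67, array([ 0.462, -0.313,  0.033]))]
top lid_end [([150.2, 219.7], 0.98, array([0.48 , 0.247, 0.038])), ([156.7, 257.5], 0.73, array([0.369, 0.226, 0.038]))]
top oil_bottle [([317.5, 239.2], 0.35, array([ 0.41 , -0.245,  0.032]))]
top dropper [([302.1, 191.6], 0.72, array([ 0.545, -0.202,  0.071]))]
top vial [([272.9, 261.6], 0.55, array([ 0.349, -0.113,  0.018]))]
top eye_loupe []
top setting_ring [([346.2, 183.0], 0.58, array([ 0.578, -0.345,  0.018]))]
top tape_roll [([216.0, 133.1], 0.89, array([0.751, 0.051, 0.017]))]
1.7 [0.173 0.626 0.213] [[-0.964  0.266 -0.   ]
 [ 0.266  0.964 -0.   ]
 [ 0.    -0.    -1.   ]] 0.0851120187414352
```

View pics/scene0.png

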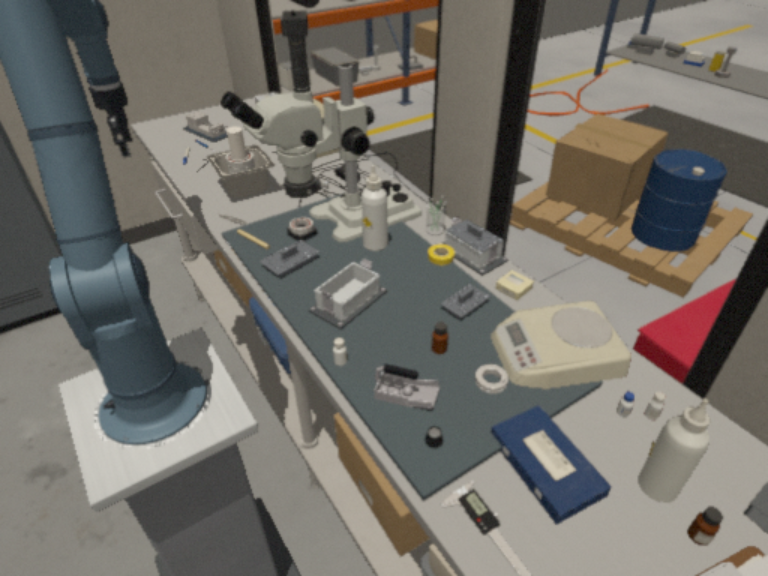

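View pics/top0.png

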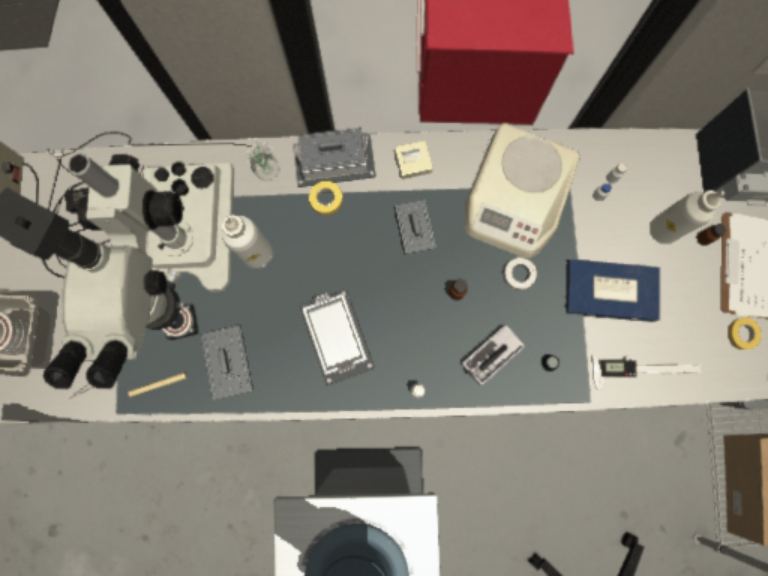

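The pictures show the tub at top(337,338), the fitting lid at (227,362), the small lid at (415,226), the scoop at (492,354) with its mouth up-right, and the microscope left of the lid. Next I'll measure headings and the microscope's reach.

```bash
python3 - <<'E'
from h import *
np.set_printoptions(precision=3,suppress=True)
p=grab('top'); q=grab('scene')
full=np.ones((384,512),bool)
C=np.vstack([cloud(p,full),cloud(q,full)])
# obstacle heights grid
for x in np.arange(.15,.75,.05):
    print(round(x,2),[ (lambda m: round(float(C[m,2].max()),2) if m.any() else -1)((abs(C[:,0]-x)<.025)&(abs(C[:,1]-y)<.025)&(C[:,2]<.6)) for y in np.arange(.7,-.01,-.05)])
for l in ['tub','lid','scoop','scoop_grip','small_lid']:
    for n,im in(('top',p),('scene',q)):
        for r in viewer.regions_of(l,im)[:2]:
            c=cloud(im,r['mask']); 
            c=c[c[:,2]>.022]
            if len(c)<20: continue
            if l=='tub': c=c[(c[:,2]>.068)&(c[:,2]<.085)]
            if len(c)<8: continue
            rc=cv2.minAreaRect((c[:,:2]*1000).astype(np.float32)); print(l,n,round(r['conf'],2),len(c),rc,np.percentile(c[:,2],[5,50,97]))
g=[];
for l in ['scoop_grip','lid','tub_rim','scoop_mouth']:
    a=viewer.pinpoint(l,p);b=viewer.pinpoint(l,q)
    if a and b: print(l,tri([(p,a[0]['point']),(q,b[0]['point'])]))
E
```

```text
0.15 [-0.87, 0.51, 0.54, 0.57, 0.6, 0.6, -0.87, -0.87, -0.87, -0.87, -0.79, 0.01, 0.01, 0.01, 0.0]
0.2 [0.33, 0.55, 0.59, 0.6, 0.6, -0.87, -0.87, -0.87, -0.87, -0.87, -0.87, -0.86, -0.87, -0.87, -0.87]
0.25 [-0.87, -0.86, -0.87, -0.87, -0.87, -0.87, -0.87, -0.86, -0.87, -0.87, -0.87, -0.87, -0.87, -0.87, -0.87]
0.3 [0.01, 0.01, 0.01, 0.01, 0.02, 0.02, 0.02, 0.02, 0.02, 0.02, 0.02, 0.02, 0.02, 0.02, 0.02]
0.35 [0.0, 0.01, 0.01, 0.01, 0.02, 0.03, 0.42, 0.41, 0.41, 0.04, 0.04, 0.02, 0.02, 0.03, 0.02]
0.4 [0.1, 0.1, 0.1, 0.01, 0.02, 0.02, 0.43, 0.43, 0.43, 0.07, 0.04, 0.03, 0.02, 0.08, 0.1]
0.45 [0.2, 0.2, 0.1, 0.0, 0.02, 0.02, 0.4, 0.4, 0.39, 0.07, 0.04, 0.02, 0.07, 0.08, 0.08]
0.5 [0.2, 0.13, 0.1, 0.01, 0.02, 0.02, 0.4, 0.57, 0.57, 0.34, 0.04, 0.03, 0.08, 0.09, 0.08]
0.55 [0.1, 0.1, 0.1, 0.0, 0.02, 0.03, 0.57, 0.58, 0.58, 0.34, 0.02, 0.02, 0.03, 0.1, 0.08]
0.6 [0.01, 0.01, 0.01, 0.01, 0.02, 0.03, 0.36, 0.57, 0.37, 0.27, 0.22, 0.18, 0.02, 0.02, 0.02]
0.65 [0.01, 0.01, 0.01, 0.01, 0.02, 0.3, 0.35, 0.44, 0.35, 0.3, 0.25, 0.22, 0.02, 0.02, 0.02]
0.7 [0.01, 0.01, 0.02, 0.01, 0.02, 0.28, 0.2
[... 1631 characters left out ...]
ne 0.71 1261 ((459.8631591796875, 26.820602416992188), (167.3744659423828, 102.14590454101562), 18.855396270751953) [0.025 0.047 0.082]
small_lid top 0.95 699 ((681.7979736328125, -137.2003173828125), (106.27936553955078, 68.08847045898438), 10.111082077026367) [0.034 0.037 0.063]
small_lid scene 0.73 383 ((677.5437622070312, -136.06240844726562), (106.14705657958984, 63.8897819519043), 10.840987205505371) [0.029 0.037 0.063]
small_lid scene 0.42 696 ((413.28143310546875, -276.93646240234375), (59.42323684692383, 121.43594360351562), 39.692806243896484) [0.024 0.035 0.089]
scoop_grip [ 0.548  0.042 -0.315]
lid [0.421 0.248 0.004]
tub_rim [0.462 0.026 0.08 ]
scoop_mouth [ 0.463 -0.321  0.019]
```

```bash
cat >> h.py <<'E'
from scipy.spatial.transform import Rotation as Ro
def Rt(yaw,pitch=0):
    a=np.radians(yaw);x=np.array([np.cos(a),np.sin(a),0]);z=np.array([0,0,-1.])
    return np.stack([x,np.cross(z,x),z],1)@Ro.from_euler('y',pitch,degrees=True).as_matrix()
def rel(targets,p0=None,R0=None):
    s=status.get_state(); R0=np.array(s['ee_rot']) if R0 is None else R0; p0=np.array(s['position']) if p0 is None else p0
    for pos,R in targets:
        d=R0.T@(np.array(pos)-p0)/.3; w=Ro.from_matrix(R0.T@R).as_rotvec(degrees=True)/90
        print('d',np.round(d,3),'w',np.round(w,3))
E
python3 - <<'E'
from h import *
rel([((.2,.45,.48),Rt(164.6)),((.38,.1,.45),Rt(120))])
R=Rt(164.6)
rel([((.38,.1,.45),Rt(120)),((.2,.3,.48),Rt(140))],np.array((.2,.45,.48)),R)
R=Rt(120)
rel([((.38,-.15,.3),Rt(130)),((.40,-.262,.25),Rt(130))],np.array((.38,.1,.45)),R)
E
```

```text
d [-0.243 -0.543 -0.891] w [-0.     0.    -0.001]
d [-1.132 -1.508 -0.791] w [-0.     0.     0.495]
d [-0.888 -0.965  0.1  ] w [0.    0.    0.496]
d [-0.133 -0.482  0.   ] w [0.    0.    0.273]
d [-0.722 -0.417  0.5  ] w [ 0.     0.    -0.111]
d [-1.078 -0.546  0.667] w [ 0.     0.    -0.111]
```

>>> servo_tool:
  motion:
    - {"dz":-0.3}
    - {"dz":-0.6}
    - {"dx":-0.2,"dy":-0.35,"dz":-0.89}
    - {"dx":-0.243,"dy":-0.542,"dz":-0.89}
    - {"dx":-0.243,"dy":-0.542,"dz":-0.89}
    - {"dx":-0.243,"dy":-0.542,"dz":-0.89}
    - {"dx":-0.243,"dy":-0.542,"dz":-0.89}

```text
$.motion[0]: bad value
```

>>> servo_tool:
  motion:
    - {"dx":0,"dy":0,"dz":-0.3,"wx":0,"wy":0,"wz":0}
    - {"dx":0,"dy":0,"dz":-0.6,"wx":0,"wy":0,"wz":0}
    - {"dx":-0.2,"dy":-0.35,"dz":-0.89,"wx":0,"wy":0,"wz":0}
    - {"dx":-0.243,"dy":-0.542,"dz":-0.89,"wx":0,"wy":0,"wz":0}
    - {"dx":-0.243,"dy":-0.542,"dz":-0.89,"wx":0,"wy":0,"wz":0}
    - {"dx":-0.243,"dy":-0.542,"dz":-0.89,"wx":0,"wy":0,"wz":0}
    - {"dx":-0.243,"dy":-0.542,"dz":-0.89,"wx":0,"wy":0,"wz":0}
    - {"dx":-0.243,"dy":-0.542,"dz":-0.89,"wx":0,"wy":0,"wz":0}

```text
time: 3.5
position: [0.2035, 0.448, 0.4871]
ee_rot: [[-0.962, 0.273, 0.005], [0.273, 0.962, 0.011], [-0.001, 0.012, -1.0]]
wrist_force: [1.0, 0.6, 0.3]
width: 0.0854
finger_force: 0.0
```

>>> servo_tool:
  motion:
    - {"dx":-0.888,"dy":-0.965,"dz":0.1,"wx":0,"wy":0,"wz":0.496}
    - {"dx":-0.888,"dy":-0.965,"dz":0.1,"wx":0,"wy":0,"wz":0.496}
    - {"dx":-0.888,"dy":-0.965,"dz":0.1,"wx":0,"wy":0,"wz":0.496}
    - {"dx":-0.888,"dy":-0.965,"dz":0.1,"wx":0,"wy":0,"wz":0.496}
    - {"dx":-0.888,"dy":-0.965,"dz":0.1,"wx":0,"wy":0,"wz":0.496}
    - {"dx":-0.888,"dy":-0.965,"dz":0.1,"wx":0,"wy":0,"wz":0.496}
    - {"dx":-0.888,"dy":-0.965,"dz":0.1,"wx":0,"wy":0,"wz":0.496}
    - {"dx":-0.888,"dy":-0.965,"dz":0.1,"wx":0,"wy":0,"wz":0.496}
    - {"dx":-0.888,"dy":-0.965,"dz":0.1,"wx":0,"wy":0,"wz":0.496}

```text
time: 4.4
position: [0.3823, 0.0935, 0.4492]
ee_rot: [[-0.487, 0.874, -0.0], [0.874, 0.487, 0.0], [0.0, -0.0, -1.0]]
wrist_force: [0.3, -0.5, -0.4]
width: 0.0853
finger_force: 0.0
```

```bash
python3 - <<'E'
from h import *
s=status.get_state();print(s['position'],s['ee_rot'],s['joints'])
p=grab('wrist'); save(p,'w0.png')
np.set_printoptions(precision=4,suppress=True); print(p['hand_eye'])
for r in viewer.regions_of('tub',p)[:2]:
    c=cloud(p,r['mask']); t=c[(c[:,2]>.065)&(c[:,2]<.085)]
    print(r['conf'],len(t),cv2.minAreaRect((t[:,:2]*1000).astype(np.float32)),np.percentile(t[:,2],[5,50,95]))
rel([((.38,-.15,.32),Rt(130)),((.40,-.262,.25),Rt(130))])
E
```

```text
[0.3822549  0.09352891 0.44915737] [[-4.86800322e-01  8.73513267e-01 -1.39886727e-04]
 [ 8.73513248e-01  4.86800341e-01  1.83651117e-04]
 [ 2.28518594e-04 -3.27914865e-05 -9.99999973e-01]] [-57.17882535 -18.38009027  28.02306975 103.20426005   8.51898015
  93.10987695  -0.78578944]
[[-0.0004  0.9538  0.3004  0.0773]
 [ 1.      0.0004  0.0002  0.0001]
 [ 0.0001  0.3004 -0.9538 -0.1621]
 [ 0.      0.      0.      1.    ]]
0.69 918 ((462.71978759765625, 28.483951568603516), (138.65274047851562, 84.55644226074219), 18.625341415405273) [0.0666 0.0777 0.0801]
0.63 30 ((416.0691833496094, 246.53871154785156), (43.191097259521484, 6.875164985656738), 14.293350219726562) [0.0651 0.0655 0.0667]
d [-0.724 -0.413  0.43 ] w [-0.    -0.001 -0.114]
d [-1.081 -0.54   0.663] w [-0.    -0.001 -0.114]
```

>>> servo_tool:
  motion:
    - {"dx":-0.724,"dy":-0.413,"dz":0.43,"wx":0,"wy":0,"wz":-0.114}
    - {"dx":-0.724,"dy":-0.413,"dz":0.43,"wx":0,"wy":0,"wz":-0.114}
    - {"dx":-0.724,"dy":-0.413,"dz":0.43,"wx":0,"wy":0,"wz":-0.114}
    - {"dx":-0.724,"dy":-0.413,"dz":0.43,"wx":0,"wy":0,"wz":-0.114}
    - {"dx":-0.724,"dy":-0.413,"dz":0.43,"wx":0,"wy":0,"wz":-0.114}
    - {"dx":-1.0,"dy":-0.54,"dz":0.663,"wx":0,"wy":0,"wz":-0.114}
    - {"dx":-1.0,"dy":-0.54,"dz":0.663,"wx":0,"wy":0,"wz":-0.114}
    - {"dx":-1.0,"dy":-0.54,"dz":0.663,"wx":0,"wy":0,"wz":-0.114}
    - {"dx":-1.0,"dy":-0.54,"dz":0.663,"wx":0,"wy":0,"wz":-0.114}

```text
time: 5.4
position: [0.3846, -0.2463, 0.2478]
ee_rot: [[-0.635, 0.772, -0.006], [0.772, 0.635, -0.002], [0.002, -0.006, -1.0]]
wrist_force: [-0.1, 0.5, 0.0]
width: 0.0859
finger_force: 0.0
```

```bash
python3 - <<'E'
from h import *
s=status.get_state();print(s['time'],s['position'],s['joints'])
p=grab('wrist'); save(p,'w1.png')
np.set_printoptions(precision=4,suppress=True)
c=cloud(p,np.ones((384,512),bool))
c=c[np.linalg.norm(c[:,:2]-[.412,-.275],axis=1)<.09]
for lo,hi in((.078,.1),(.024,.06)):
    t=c[(c[:,2]>lo)&(c[:,2]<hi)]; print(lo,len(t),cv2.minAreaRect((t[:,:2]*1000).astype(np.float32)),np.percentile(t[:,2],[5,50,95]))
for l in('scoop_grip','scoop_mouth'):
    print(l,[(x['point'],x['conf'],depth_pt(p,x['point'])) for x in viewer.pinpoint(l,p)[:2]])
E
```

```text
5.4 [ 0.3846301  -0.24631746  0.24781525] [-46.93719107 -12.58668069  68.71122575 116.66518143  12.8389462
  68.76807325  55.94429771]
0.078 792 ((403.7702331542969, -261.0705261230469), (11.582345008850098, 79.3506851196289), 39.44211196899414) [0.081  0.0901 0.0917]
0.024 2802 ((414.77215576171875, -274.7230529785156), (56.14311218261719, 123.98628997802734), 39.24980163574219) [0.0254 0.0355 0.0456]
scoop_grip [([261.6, 195.4], 0.8, array([ 0.4074, -0.2638,  0.0909]))]
scoop_mouth [([258.4, 236.8], 0.8, array([ 0.4521, -0.3226,  0.0346])), ([502.4, 3.2], 0.55, array([0.4827, 0.0575, 0.0304]))]
```

View pics/w1.png

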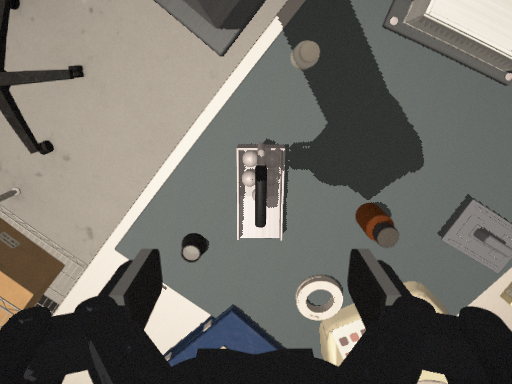

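The wrist view shows the scoop at (261,190) with its balls at the back (250,165), bar at (262,197), and the mouth end at row 238. Measurements agree with the text's heights.

```bash
python3 - <<'E'
from h import *
rel([((.4056,-.2635,.14),Rt(129.4)),((.4056,-.2635,.079),Rt(129.4))])
E
```

```text
d [-0.097 -0.014  0.369] w [-0.    0.    0.01]
d [-0.097 -0.014  0.573] w [-0.    0.    0.01]
```

>>> servo_tool:
  motion:
    - {"dx":-0.097,"dy":-0.014,"dz":0.17,"wx":0,"wy":0,"wz":0.01}
    - {"dx":-0.097,"dy":-0.014,"dz":0.33,"wx":0,"wy":0,"wz":0.01}
    - {"dx":-0.097,"dy":-0.014,"dz":0.48,"wx":0,"wy":0,"wz":0.01}
    - {"dx":-0.097,"dy":-0.014,"dz":0.573,"wx":0,"wy":0,"wz":0.01}
    - {"dx":-0.097,"dy":-0.014,"dz":0.573,"wx":0,"wy":0,"wz":0.01}
    - {"dx":-0.097,"dy":-0.014,"dz":0.573,"wx":0,"wy":0,"wz":0.01}

```text
time: 6.15
position: [0.3704, -0.2408, 0.1178]
ee_rot: [[-0.636, 0.771, 0.026], [0.771, 0.636, -0.016], [-0.029, 0.01, -1.0]]
wrist_force: [0.5, -0.6, 0.2]
width: 0.0852
finger_force: 0.0
```

>>> servo_tool:
  motion:
    - {"dx":0,"dy":0,"dz":0,"wx":0,"wy":0,"wz":0}
    - {"dx":0,"dy":0,"dz":0,"wx":0,"wy":0,"wz":0}
    - {"dx":0,"dy":0,"dz":0,"wx":0,"wy":0,"wz":0}
    - {"dx":0,"dy":0,"dz":0,"wx":0,"wy":0,"wz":0}
    - {"dx":0,"dy":0,"dz":0,"wx":0,"wy":0,"wz":0}
    - {"dx":0,"dy":0,"dz":0,"wx":0,"wy":0,"wz":0}
    - {"dx":0,"dy":0,"dz":0,"wx":0,"wy":0,"wz":0}
  gripper: 0
  newtons: 90

```text
time: 6.85
position: [0.3701, -0.243, 0.1178]
ee_rot: [[-0.632, 0.774, 0.026], [0.774, 0.633, -0.017], [-0.029, 0.009, -1.0]]
wrist_force: [0.5, -0.4, -0.6]
width: 0.0003
finger_force: 0.0
```

```bash
python3 - <<'E'
from h import *
s=status.get_state();print(s['position'],s['joints'],s['width'],s['finger_force'])
E
```

```text
[ 0.37012552 -0.24297004  0.11784991] [-68.83789918 -23.50996772  89.94689893 127.60988195  29.82464394
  54.46344046  42.68693366] 0.00034989885029570626 0.0
```

```bash
cat > kin.py <<'E'
from h import *
import itertools
from scipy.optimize import least_squares
D=[([-80.145,21.939,2.515,91.553,-1.026,66.532,-2.859],[.173,.626,.213],[[-.964,.266,0],[.266,.964,0],[0,0,-1]]),
([-57.17882535,-18.38009027,28.02306975,103.20426005,8.51898015,93.10987695,-.78578944],[.3822549,.09352891,.44915737],[[-.4868,.8735,0],[.8735,.4868,0],[0,0,-1]]),
([-46.93719107,-12.58668069,68.71122575,116.66518143,12.8389462,68.76807325,55.94429771],[.3846301,-.24631746,.24781525],[[-.635,.772,0],[.772,.635,0],[0,0,-1]]),
([-68.83789918,-23.50996772,89.94689893,127.60988195,29.82464394,54.46344046,42.68693366],[.37012552,-.24297004,.11784991],[[-.632,.774,.026],[.774,.633,-.017],[-.029,.009,-1]])]
def fk(q,g,P):
    R=np.eye(3);p=np.array([0,0,P[0]])
    off=[None,None,None]
    def rz(a): return Ro.from_euler('z',a,degrees=True).as_matrix()
    def ry(a): return Ro.from_euler('y',a,degrees=True).as_matrix()
    R=rz(g[0]*q[0]+P[7])@ry(q[1])@rz(g[1]*q[2]+P[8])
    p=p+R@[P[1],0,P[2]]; R=R@ry(q[3]); p=p+R@[P[3],0,P[4]]
    R=R@rz(g[2]*q[4]+P[9])@ry(q[5]); p=p+R@[P[5],0,P[6]]
    R=R@rz(g[3]*q[6]+P[10]); return p,R
def fit():
    best=None
    for g in itertools.product((1,-1),repeat=4):
      for o in (0,90,180,270):
        f=lambda P:np.concatenate([np.r_[fk(q,g,P)[0]-p,.3*(fk(q,g,P)[1]-np.array(R)).ravel()] for q,p,R in D])
        r=least_squares(f,[.3,0,.35,0,.35,0,.25,0,0,0,o])
        if best is None or r.cost<best[0]: best=(r.cost,g,r.x,np.abs(r.fun).max())
    return best
if __name__=='__main__':
    np.set_printoptions(precision=4,suppress=True)
    b=fit(); print(b)
E
python3 kin.py
```

```text
(np.float64(8.46292559082891e-05), (-1, -1, -1, -1), array([ -0.1056,   0.0005,   0.4347,  -0.0523,   0.4922,  -0.0146,
        -0.0644,  -3.0818,  -1.0186,   0.0603, 445.9298]), np.float64(0.007694892100701137))
```

```bash
cat > k2.py <<'E'
from kin import *
np.set_printoptions(precision=4,suppress=True)
g=(-1,-1,-1,-1)
ex=lambda P:np.r_[P,0,0,0,90]
for Lt in (-.0644,.2,.26):
    f=lambda P:np.concatenate([np.r_[fk(q,g,ex(np.r_[P,Lt]))[0]-p,.3*(fk(q,g,ex(np.r_[P,Lt]))[1]-np.array(R)).ravel()] for q,p,R in D])
    r=least_squares(f,[.3,0,.4,0,.4,0]); print(Lt,r.x,np.abs(r.fun).max(),[np.round(r.fun[12*i:12*i+3],4) for i in range(4)],np.round(r.fun[39:48]/.3,3))
E
python3 k2.py
```

```text
-0.0644 [-0.1553  0.0159  0.4683 -0.0688  0.4857  0.0044] 0.038874739247328455 [array([-0.0389,  0.0183, -0.0057]), array([-0.0304,  0.0185,  0.0031]), array([0.0088, 0.0166, 0.0037]), array([ 0.0041,  0.0006, -0.0011])] [-0.  0. -0.  0. -0.  0. -0.  0.  0.]
0.2 [ 0.114   0.0129  0.4754 -0.0579  0.492   0.0053] 0.038714206433917375 [array([-0.0387,  0.0187, -0.0056]), array([-0.0297,  0.0197,  0.0035]), array([0.005 , 0.0181, 0.0031]), array([ 0.0065, -0.0001, -0.001 ])] [-0.  0. -0.  0. -0.  0. -0.  0.  0.]
0.26 [ 0.1751  0.0122  0.4771 -0.0555  0.4935  0.0056] 0.0386777768995088 [array([-0.0387,  0.0188, -0.0056]), array([-0.0296,  0.02  ,  0.0036]), array([0.0042, 0.0184, 0.003 ]), array([ 0.007 , -0.0003, -0.001 ])] [-0.  0. -0.  0. -0.  0. -0.  0.  0.]
```

```bash
cat > k3.py <<'E'
from kin import *
np.set_printoptions(precision=4,suppress=True)
Lt=.22
def ry(a): return Ro.from_euler('y',a,degrees=True).as_matrix()
def rz(a): return Ro.from_euler('z',-a,degrees=True).as_matrix()
# P: d, sh(x,y), up(x,y,z), fo(x,y,z), ha(x,y)
def fk(q,P):
    R=rz(q[0]); p=np.array([0,0,P[0]])+R@[P[1],P[2],0]
    R=R@ry(q[1])@rz(q[2]); p=p+R@[P[3],P[4],P[5]]
    R=R@ry(q[3]); p=p+R@[P[6],P[7],P[8]]
    R=R@rz(q[4])@ry(q[5]); p=p+R@[P[9],P[10],Lt]
    return p,R@rz(q[6]-90)
S=np.array([.0,1,1,1,1,.0,1,1,.0,1,1])
def fit(lam=1e-3):
    f=lambda P:np.r_[np.concatenate([fk(q,P)[0]-p for q,p,R in D]),lam*S*P]
    return least_squares(f,[.1,0,0,0,0,.45,0,0,.45,0,0])
PP=fit().x
if __name__=='__main__':
    for lam in(1e-2,1e-3): 
        r=fit(lam); print(lam,r.x,np.round(r.fun[:12],4))
E
python3 k3.py
```

```text
0.01 [ 0.1781  0.0029 -0.0161 -0.0052 -0.0049  0.4783 -0.0127 -0.0049  0.5083
  0.0001 -0.0157] [ 0.0003 -0.0001  0.0001 -0.0004  0.0003  0.0001  0.0004 -0.0002 -0.0004
 -0.0003 -0.0001  0.0002]
0.001 [ 0.1781  0.0029 -0.0161 -0.0052 -0.0048  0.4783 -0.0127 -0.0048  0.5084
  0.0001 -0.0158] [ 0.0003 -0.0001  0.0001 -0.0004  0.0003  0.0001  0.0004 -0.0002 -0.0004
 -0.0003 -0.0001  0.0002]
```

```bash
cat > sim.py <<'E'
from k3 import *
P=PP
lo=np.array([-149.38,-23.57,-84.95,0,-89.99,3.08,-163.45]);hi=np.array([149.38,123.04,90,143.3,269.99,112.72,163.45])
def jac(q):
    p,R=fk(q,P);J=np.zeros((6,7))
    for i in range(7):
        dq=np.array(q,float);dq[i]+=.01; a,b=fk(dq,P)
        J[:3,i]=(a-p)/.01; J[3:,i]=Ro.from_matrix(b@R.T).as_rotvec()/.01
    return p,R,J
def go(q,pos,Rd,w=None,n=60,lam=1e-4,mode='pinv'):
    q=np.array(q,float)
    p,R=fk(q,P); p0=p;R0=R; rv=Ro.from_matrix(R0.T@Rd).as_rotvec()
    for k in range(1,n+1):
        pt=p0+(np.array(pos)-p0)*k/n; Rt_=R0@Ro.from_rotvec(rv*k/n).as_matrix()
        for it in range(2):
            p,R,J=jac(q)
            e=np.r_[pt-p,Ro.from_matrix(Rt_@R.T).as_rotvec()]
            W=np.diag([1,1,1,1,1,1.]) 
            dq=J.T@np.linalg.solve(J@J.T+1e-9*np.eye(6),e)
            q=np.clip(q+dq,lo,hi)
    return q,np.linalg.norm(e[:3])
if __name__=='__main__':
    np.set_printoptions(precision=1,suppress=True)
    q=D[0][0]
    q,e=go(q,(.173,.626,.393),Rt(164.6));q,e=go(q,(.2035,.448,.48),Rt(164.6)); print(q,e)
    q,e=go(q,D[1][1],Rt(119.2)); print(q,e,np.array(D[1][0]))
    q,e=go(D[1][0],(.38,-.15,.32),Rt(129.4));q,e=go(q,D[2][1],Rt(129.4)); print(q,e,np.array(D[2][0]))
    q,e=go(D[2][0],D[3][1],np.array(D[3][2])); print(q,e,np.array(D[3][0]))
E
python3 sim.py
```

```text
[-76.   -1.9   5.5  88.3   0.2  93.5   4. ] 9.280932867623688e-06
[-55.7 -18.   27.1 103.2   8.1  93.   -0.2] 5.4924335271718006e-05 [-57.2 -18.4  28.  103.2   8.5  93.1  -0.8]
[-52.2 -18.   70.9 116.9  18.1  70.1  50.8] 8.496746602930358e-06 [-46.9 -12.6  68.7 116.7  12.8  68.8  55.9]
[-69.5 -20.3  90.  127.5  26.2  52.9  46. ] 0.01664238110071206 [-68.8 -23.5  89.9 127.6  29.8  54.5  42.7]
```

```bash
cat > search.py <<'E'
from sim import *
import time
np.set_printoptions(precision=1,suppress=True)
q0=np.array(status.get_state()['joints']); p0,R0=fk(q0,P); print(q0,p0)
rng=np.random.default_rng(0); best=[]
G=np.array([.4056,-.2635,.0])
t=time.time()
def marg(q): return min(np.min(q-lo),np.min(hi-q))
while time.time()-t<200:
    q,e=go(q0,p0+[0,0,.25],R0,n=12)
    if not best and e>.005: print('lift err',e,q)
    ws=[];ok=True;L=0;pp=p0
    for k in range(rng.integers(1,4)):
        r=rng.uniform(.45,.8);a=np.radians(rng.uniform(-65,5));z=rng.uniform(.3,.5)
        pt=np.array([r*np.cos(a),r*np.sin(a),z]); y=rng.choice([rng.uniform(0,180),rng.uniform(-120,60)]); ti=rng.uniform(-30,30)
        q,e=go(q,pt,Rt(y,ti),n=12); 
        if e>.003 or marg(q)<2: ok=False;break
        ws.append((pt.round(2),round(y),round(ti)));L+=np.linalg.norm(pt-pp)
        pp=pt
    if not ok: continue
    for yaw in (129.4,-50.6):
        qa,e=go(q,G+[0,0,.14],Rt(yaw),n=12)
        if e>.002 or marg(qa)<3: continue
        qb,e=go(qa,G+[0,0,.079],Rt(yaw),n=6)
        if e>.002: continue
        c=abs(qb[2])/30+max(0,5-qb[1])/10-min(0,marg(qb)-20)/10+.5*L
        best.append((c,ws,yaw,qb)); 
best.sort(key=lambda b:b[0])
print(len(best))
for b in best[:6]: print(round(b[0],2),b[1],b[2],b[3])
E
python3 search.py
```

```text
[-68.8 -23.5  89.9 127.6  29.8  54.5  42.7] [ 0.4 -0.2  0.1]
863
0.31 [(array([ 0.4, -0.5,  0.3]), 12, 9)] 129.4 [ 32.   13.5  -4.3 120.7   1.4  45.8  66.2]
0.48 [(array([ 0.4, -0.5,  0.3]), 12, 9)] -50.6 [  19.4   13.5    9.5  121.    -3.1   45.7 -109.7]
0.49 [(array([ 0.4, -0.2,  0.3]), -38, 25), (array([ 0.7, -0.3,  0.4]), 9, -3)] 129.4 [ 21.7  13.4   7.  121.   -2.3  45.7  69.5]
0.58 [(array([ 0.3, -0.4,  0.5]), 61, 26), (array([ 0.3, -0.4,  0.4]), -105, 21), (array([ 0.6, -0.3,  0.3]), 15, -11)] 129.4 [ 32.5  13.5  -4.9 120.7   1.6  45.8  66.1]
0.73 [(array([ 0.7, -0.2,  0.4]), 146, -19), (array([ 0.7, -0.2,  0.4]), 117, -13), (array([ 0.6, -0.4,  0.4]), 88, 20)] -50.6 [  37.9   13.8  -10.8  120.6    3.6   45.9 -115.7]
0.83 [(array([ 0.6, -0.1,  0.4]), -32, 20), (array([ 0.7, -0.3,  0.4]), 12, -23), (array([ 0.5, -0.2,  0.3]), 123, 8)] 129.4 [ 16.6  13.6  12.7 121.1  -4.1  45.7  71.2]
```

```bash
python3 - <<'E'
from sim import *
np.set_printoptions(precision=1,suppress=True)
q=np.array(status.get_state()['joints']); p,R=fk(q,P)
q,e=go(q,p+[0,0,.24],Rt(129)); print(q,e)
q,e=go(q,(.4,-.4,.33),Rt(70)); print(q,e)
q,e=go(q,(.41,-.5,.31),Rt(12)); print(q,e)
q,e=go(q,(.4,-.4,.25),Rt(70)); print(q,e)
q,e=go(q,(.4056,-.2635,.2),Rt(129.4)); print(q,e)
q,e=go(q,(.4056,-.2635,.079),Rt(129.4)); print(q,e)
q,e=go(q,(.4056,-.2635,.2),Rt(129.4)); print(q,e)
q,e=go(q,(.44,.1,.2),Rt(108)); print('tub',q,e)
q,e=go(q,(.44,.1,.2),Rt(108,55)); print('pour',q,e)
np.set_printoptions(precision=3,suppress=True)
a=np.array([.3701,-.243,.1178])
rel([(a+[0,0,.24],Rt(129))])
rel([((.4,-.4,.33),Rt(70))],a+[0,0,.24],Rt(129))
rel([((.41,-.5,.31),Rt(12))],np.array((.4,-.4,.33)),Rt(70))
rel([((.4,-.4,.25),Rt(70))],np.array((.41,-.5,.31)),Rt(12))
E
```

```text
[-44.6 -23.6  56.9 108.9  19.7  84.8  47.1] 0.00030499596649016396
[-69.1 -23.6  90.   97.   26.1  82.5   0.3] 0.03618686149207187
[-76.6 -23.6  90.   91.3  34.7  83.6 -56. ] 0.1747610586608772
[-71.8 -23.6  90.  104.1  30.4  74.8  -3. ] 0.07850942277509376
[-69.2 -23.6  86.8 117.2  26.2  66.6  45.6] 0.0009543615791616298
[-83.8 -23.6  90.  125.2  38.7  54.5  36.4] 0.11628244385398527
[-69.2 -23.6  86.9 117.1  25.9  66.5  45.9] 0.0002280064452498607
tub [-74.6  -2.5  56.7 120.4   2.4  61.   -1.1] 4.452830452772646e-05
pour [-44.1  20.2  56.1 117.4 -59.1  95.   53.1] 3.3531456823919094e-05
d [-0.023  0.007 -0.799] w [0.006 0.019 0.003]
d [-0.469 -0.252  0.093] w [0.    0.    0.656]
d [-0.302  0.145  0.067] w [0.    0.    0.644]
d [ 0.037 -0.333  0.2  ] w [ 0.     0.    -0.644]
```

```bash
cat > search2.py <<'E'
from sim import *
import time,sys
from multiprocessing import Pool
q0=np.array(status.get_state()['joints'])
def marg(q): return min(np.min(q-lo),np.min(hi-q))
G=np.array([.4056,-.2635,.0])
def path(q,pts,n=15,m0=1.0):
    for i,(pt,R) in enumerate(pts):
        p,Rc=fk(q,P)
        rv=Ro.from_matrix(Rc.T@R).as_rotvec(); k=n
        for j in range(1,k+1):
            q,e=go(q,p+(pt-p)*j/k,Rc@Ro.from_rotvec(rv*j/k).as_matrix(),n=1)
            if e>.003 or (i>0 and marg(q)<m0): return None
    return q
def work(seed):
    rng=np.random.default_rng(seed);out=[];t=time.time()
    p0,R0=fk(q0,P)
    while time.time()-t<150:
        pts=[(p0+[0,0,.2],Rt(129))]; L=0; desc=[]
        for k in range(rng.integers(1,4)):
            r=rng.uniform(.42,.85);a=np.radians(rng.uniform(-65,5));z=rng.uniform(.28,.5)
            y=rng.uniform(0,200);ti=rng.choice([0,rng.uniform(-30,30)])
            pt=np.round([r*np.cos(a),r*np.sin(a),z],2); pts.append((pt,Rt(round(y),round(ti)))); desc.append((pt.tolist(),round(y),round(ti)))
        pts+=[(G+[0,0,.2],Rt(129.4)),(G+[0,0,.079],Rt(129.4))]
        q=path(q0,pts)
        if q is None: continue
        q2=path(q0,pts,40)
        if q2 is None or np.abs(q-q2).max()>4: continue
        L=sum(np.linalg.norm(pts[i+1][0]-pts[i][0]) for i in range(len(pts)-1))
        out.append((abs(q[2])/30+.7*L+.3*len(desc),desc,q.round(1).tolist()))
    return out
if __name__=='__main__':
    import os
    with Pool(os.cpu_count()) as po: o=sum(po.map(work,range(os.cpu_count())),[])
    o.sort(key=lambda b:b[0]); print(os.cpu_count(),len(o))
    for b in o[:6]: print(b)
E
OMP_NUM_THREADS=1 python3 search2.py
```

```text
4 150
(np.float64(2.2754158153981687), [([0.47, -0.11, 0.33], 1, -6)], [-14.6, 18.9, 48.8, 121.5, -19.4, 47.4, 85.3])
(np.float64(2.2801560020343152), [([0.42, -0.07, 0.35], 6, -29)], [-13.9, 18.7, 47.9, 121.5, -18.8, 47.3, 84.8])
(np.float64(2.3277862117117287), [([0.5, -0.05, 0.3], 18, -20)], [-14.0, 18.7, 48.1, 121.5, -18.9, 47.4, 84.9])
(np.float64(2.332413841528884), [([0.47, -0.26, 0.43], 26, -25)], [-15.8, 19.4, 50.2, 121.5, -20.3, 47.6, 86.2])
(np.float64(2.3507707318188125), [([0.56, -0.09, 0.29], 13, -17)], [-14.5, 18.9, 48.6, 121.5, -19.2, 47.4, 85.2])
(np.float64(2.3571257734725357), [([0.54, -0.1, 0.28], 33, -11)], [-15.3, 19.2, 49.7, 121.5, -19.9, 47.6, 85.8])
```

>>> servo_tool:
  motion:
    - {"dx":0,"dy":0,"dz":-0.15,"wx":0,"wy":0.019,"wz":0}
    - {"dx":0,"dy":0,"dz":-0.3,"wx":0,"wy":0.019,"wz":0}
    - {"dx":0,"dy":0,"dz":-0.45,"wx":0,"wy":0.019,"wz":0}
    - {"dx":0,"dy":0,"dz":-0.6,"wx":0,"wy":0.019,"wz":0}
    - {"dx":0,"dy":0,"dz":-0.67,"wx":0,"wy":0.019,"wz":0}
    - {"dx":0,"dy":0,"dz":-0.67,"wx":0,"wy":0.019,"wz":0}
  gripper: 1

```text
time: 7.45
position: [0.3671, -0.2405, 0.3221]
ee_rot: [[-0.632, 0.775, 0.013], [0.775, 0.632, 0.004], [-0.005, 0.013, -1.0]]
wrist_force: [-0.1, -0.3, 0.5]
width: 0.0847
finger_force: 0.0
```

```bash
python3 - <<'E'
from sim import *
np.set_printoptions(precision=3,suppress=True)
s=status.get_state(); q=np.array(s['joints']); print(s['time'],q.round(1),s['position'],fk(q,P)[0])
rel([((.48,-.15,.33),Rt(70)),((.48,-.11,.33),Rt(5))])
q,e=go(q,(.48,-.15,.33),Rt(70)); print(q.round(1),e)
q,e=go(q,(.48,-.11,.33),Rt(5)); print(q.round(1),e)
rel([((.48,-.11,.33),Rt(5))],np.array((.48,-.15,.33)),Rt(70))
q,e=go(q,(.44,-.2,.28),Rt(70)); print(q.round(1),e)
q,e=go(q,(.4056,-.2635,.2),Rt(129.4)); print(q.round(1),e)
E
```

```text
7.45 [-41.3 -22.1  56.4 112.9  18.2  79.6  49.1] [ 0.367 -0.241  0.322] [ 0.366 -0.241  0.323]
d [-0.004  0.483 -0.02 ] w [ 0.009 -0.001  0.658]
d [ 0.099  0.567 -0.02 ] w [ 0.008 -0.007  1.38 ]
[-39.7  -1.   52.7 104.1   0.8  76.5  -7.2] 7.800398493566974e-06
[-40.5  -2.9  47.9 105.3   2.2  76.6 -78.2] 4.821309886586166e-07
d [ 0.125 -0.046  0.   ] w [0.    0.    0.722]
[-38.5  -2.9  57.6 110.8   2.6  70.8  -1.8] 4.088511134265475e-06
[-29.4   5.9  61.5 116.2  -6.   61.1  74.3] 5.213182879913976e-06
```

```bash
cat > t.py <<'E'
from sim import *
np.set_printoptions(precision=0,suppress=True)
q0=np.array(status.get_state()['joints'])
for w in [[((.48,-.15,.33),70),((.48,-.11,.33),5)],[((.65,-.15,.33),70),((.65,-.15,.33),5)],[((.48,-.15,.33),70),((.48,-.11,.33),-20)],[((.6,-.35,.33),70),((.5,-.4,.33),5)],[((.7,-.35,.33),80),((.7,-.35,.33),30)],[((.7,-.2,.33),120)]]:
    q=q0; E=[]
    for p,y in w+[((.44,-.2,.28),70),((.4056,-.2635,.2),129.4),((.4056,-.2635,.079),129.4)]:
        q,e=go(q,p,Rt(y),n=25); E.append(e)
    qg=q
    for p,y,t in [((.4056,-.2635,.2),129.4,0),((.44,.1,.2),108,0),((.44,.1,.2),108,55),((.44,.1,.2),108,0),((.4056,-.2635,.2),129.4,0),((.4056,-.2635,.08),129.4,0),((.4056,-.2635,.25),129.4,0),((.45,0,.25),180,0),((.416,.246,.2),191.5,0),((.416,.246,.06),191.5,0),((.416,.246,.2),191.5,0),((.4625,.0285,.2),198,0),((.4625,.0285,.1),198,0)]:
        q,e=go(q,p,Rt(y,t),n=25);E.append(e)
        if t: qp=q
        if p[1]==.246 and p[2]==.06: ql=q
    print(w,max(E),'\n grasp',qg,'pour',qp,'lid',ql,'end',q)
E
python3 t.py
```

```text
[((0.48, -0.15, 0.33), 70), ((0.48, -0.11, 0.33), 5)] 0.0002570750795534165 
 grasp [-18.  21.  53. 121. -22.  48.  88.] pour [-33.  16.  42. 117. -56.  91.  50.] lid [-63.  17.  31. 122. -13.  44.  77.] end [-49.  12.  45. 124. -11.  48. 110.]
[((0.65, -0.15, 0.33), 70), ((0.65, -0.15, 0.33), 5)] 0.06719340910262155 
 grasp [-22.  23.  59. 121. -26.  49.  92.] pour [-39.  18.  50. 117. -58.  93.  52.] lid [-72.  19.  42. 122. -18.  45.  83.] end [-58.  15.  55. 124. -16.  49. 115.]
[((0.48, -0.15, 0.33), 70), ((0.48, -0.11, 0.33), -20)] 0.00025710743810620666 
 grasp [-18.  21.  54. 121. -22.  48.  88.] pour [-33.  16.  43. 117. -56.  91.  50.] lid [-63.  17.  31. 122. -13.  44.  78.] end [-50.  12.  45. 124. -12.  48. 111.]
[((0.6, -0.35, 0.33), 70), ((0.5, -0.4, 0.33), 5)] 0.06211711149613525 
 grasp [-22.  23.  58. 121. -26.  49.  91.] pour [-39.  18.  50. 117. -58.  93.  51.] lid [-72.  19.  42. 122. -18.  45.  83.] end [-58.  15.  55. 124. -16.  49. 115.]
[((0.7, -0.35, 0.33), 80), ((0.7, -0.35, 0.33), 30)] 0.3620010793809656 
 grasp [-22.  23.  59. 121. -26.  49.  92.] pour [-40.  18.  50. 117. -58.  93.  52.] lid [-86.  27.  59. 122. -31.  48.  94.] end [-67.  21.  68. 123. -25.  51. 123.]
[((0.7, -0.2, 0.33), 120)] 0.3584121022807324 
 grasp [-22.  23.  59. 121. -26.  49.  92.] pour [-40.  18.  50. 117. -58.  93.  52.] lid [-86.  26.  59. 122. -31.  48.  94.] end [-67.  20.  67. 123. -24.  51. 123.]
```

>>> servo_tool:
  motion:
    - {"dx":0,"dy":0.07,"dz":0,"wx":0,"wy":0,"wz":0.094}
    - {"dx":0,"dy":0.14,"dz":0,"wx":0,"wy":0,"wz":0.188}
    - {"dx":0,"dy":0.21,"dz":0,"wx":0,"wy":0,"wz":0.282}
    - {"dx":0,"dy":0.28,"dz":0,"wx":0,"wy":0,"wz":0.376}
    - {"dx":0,"dy":0.35,"dz":0,"wx":0,"wy":0,"wz":0.47}
    - {"dx":0,"dy":0.42,"dz":0,"wx":0,"wy":0,"wz":0.564}
    - {"dx":0,"dy":0.483,"dz":-0.02,"wx":0.009,"wy":-0.001,"wz":0.658}
    - {"dx":0,"dy":0.483,"dz":-0.02,"wx":0.009,"wy":-0.001,"wz":0.658}

```text
time: 8.25
position: [0.4787, -0.1448, 0.3251]
ee_rot: [[0.337, 0.942, -0.008], [0.942, -0.337, 0.001], [-0.002, -0.008, -1.0]]
wrist_force: [0.0, -0.2, -0.6]
width: 0.085
finger_force: 0.0
```

>>> servo_tool:
  motion:
    - {"dx":0.015,"dy":-0.006,"dz":0,"wx":0,"wy":0,"wz":0.09}
    - {"dx":0.03,"dy":-0.012,"dz":0,"wx":0,"wy":0,"wz":0.18}
    - {"dx":0.045,"dy":-0.018,"dz":0,"wx":0,"wy":0,"wz":0.27}
    - {"dx":0.06,"dy":-0.024,"dz":0,"wx":0,"wy":0,"wz":0.36}
    - {"dx":0.075,"dy":-0.03,"dz":0,"wx":0,"wy":0,"wz":0.45}
    - {"dx":0.09,"dy":-0.036,"dz":0,"wx":0,"wy":0,"wz":0.54}
    - {"dx":0.105,"dy":-0.042,"dz":0,"wx":0,"wy":0,"wz":0.63}
    - {"dx":0.125,"dy":-0.046,"dz":0,"wx":0,"wy":0,"wz":0.722}

```text
time: 9.05
position: [0.4753, -0.109, 0.3251]
ee_rot: [[0.996, 0.084, -0.008], [0.084, -0.996, 0.003], [-0.008, -0.003, -1.0]]
wrist_force: [-0.2, 0.4, 1.4]
width: 0.0853
finger_force: 0.0
```

```bash
python3 - <<'E'
from sim import *
np.set_printoptions(precision=3,suppress=True)
s=status.get_state(); q=np.array(s['joints']); print(s['time'],q.round(1),s['position'],fk(q,P)[0])
rel([((.44,-.2,.28),Rt(67))])
rel([((.4056,-.2635,.2),Rt(129.4))],np.array((.44,-.2,.28)),Rt(67))
E
```

```text
9.05 [-39.6  -3.2  46.8 106.3   2.3  76.4 -78.6] [ 0.475 -0.109  0.325] [ 0.475 -0.109  0.324]
d [-0.141  0.293  0.15 ] w [-0.005  0.003 -0.691]
d [-0.24  -0.023  0.267] w [ 0.     0.    -0.693]
```

>>> servo_tool:
  motion:
    - {"dx":-0.018,"dy":0.037,"dz":0.02,"wx":0,"wy":0,"wz":-0.09}
    - {"dx":-0.036,"dy":0.074,"dz":0.04,"wx":0,"wy":0,"wz":-0.18}
    - {"dx":-0.053,"dy":0.11,"dz":0.06,"wx":0,"wy":0,"wz":-0.27}
    - {"dx":-0.07,"dy":0.147,"dz":0.075,"wx":0,"wy":0,"wz":-0.36}
    - {"dx":-0.088,"dy":0.184,"dz":0.094,"wx":0,"wy":0,"wz":-0.45}
    - {"dx":-0.106,"dy":0.22,"dz":0.113,"wx":0,"wy":0,"wz":-0.54}
    - {"dx":-0.124,"dy":0.257,"dz":0.132,"wx":0,"wy":0,"wz":-0.63}
    - {"dx":-0.141,"dy":0.293,"dz":0.15,"wx":-0.005,"wy":0.003,"wz":-0.691}

```text
time: 9.85
position: [0.4404, -0.2003, 0.2798]
ee_rot: [[0.381, 0.925, 0.0], [0.925, -0.381, -0.001], [-0.001, 0.0, -1.0]]
wrist_force: [-0.7, 0.8, 0.4]
width: 0.0854
finger_force: 0.0
```

>>> servo_tool:
  motion:
    - {"dx":-0.03,"dy":0,"dz":0.03,"wx":0,"wy":0,"wz":-0.09}
    - {"dx":-0.06,"dy":-0.006,"dz":0.066,"wx":0,"wy":0,"wz":-0.18}
    - {"dx":-0.09,"dy":-0.01,"dz":0.1,"wx":0,"wy":0,"wz":-0.27}
    - {"dx":-0.12,"dy":-0.012,"dz":0.133,"wx":0,"wy":0,"wz":-0.36}
    - {"dx":-0.15,"dy":-0.015,"dz":0.166,"wx":0,"wy":0,"wz":-0.45}
    - {"dx":-0.18,"dy":-0.018,"dz":0.2,"wx":0,"wy":0,"wz":-0.54}
    - {"dx":-0.21,"dy":-0.021,"dz":0.233,"wx":0,"wy":0,"wz":-0.63}
    - {"dx":-0.24,"dy":-0.023,"dz":0.267,"wx":0,"wy":0,"wz":-0.693}
    - {"dx":-0.24,"dy":-0.023,"dz":0.267,"wx":0,"wy":0,"wz":-0.693}
    - {"dx":-0.24,"dy":-0.023,"dz":0.267,"wx":0,"wy":0,"wz":-0.693}

```text
time: 10.85
position: [0.407, -0.263, 0.2006]
ee_rot: [[-0.636, 0.772, 0.001], [0.772, 0.636, -0.0], [-0.0, 0.0, -1.0]]
wrist_force: [-0.6, 0.1, 0.9]
width: 0.085
finger_force: 0.0
```

```bash
python3 - <<'E'
from h import *
np.set_printoptions(precision=4,suppress=True)
s=status.get_state();print(s['time'],s['position'],np.array(s['joints']).round(1))
p=grab('wrist')
c=cloud(p,np.ones((384,512),bool))
c=c[np.linalg.norm(c[:,:2]-[.412,-.275],axis=1)<.09]
for lo,hi in((.086,.1),(.024,.06)):
    t=c[(c[:,2]>lo)&(c[:,2]<hi)]; print(lo,len(t),cv2.minAreaRect((t[:,:2]*1000).astype(np.float32)),np.percentile(t[:,2],[5,50,95]))
print([(x['conf'],depth_pt(p,x['point'])) for x in viewer.pinpoint('scoop_grip',p)[:2]])
rel([((.4056,-.2635,.079),Rt(129.4))])
E
```

```text
10.85 [ 0.407  -0.263   0.2006] [-29.7   6.1  61.9 116.6  -6.2  60.6  74.5]
0.086 1010 ((407.053466796875, -265.7018127441406), (11.875226974487305, 69.84245300292969), 39.544700622558594) [0.0871 0.0903 0.0917]
0.024 3669 ((414.9538269042969, -275.01751708984375), (56.22344207763672, 124.62185668945312), 38.966552734375) [0.0254 0.0358 0.0454]
[(0.71, array([ 0.4083, -0.261 ,  0.09  ]))]
d [ 0.004 -0.01   0.408] w [0.001 0.001 0.002]
```

>>> servo_tool:
  motion:
    - {"dx":0.004,"dy":-0.01,"dz":0.13,"wx":0,"wy":0,"wz":0}
    - {"dx":0.004,"dy":-0.01,"dz":0.27,"wx":0,"wy":0,"wz":0}
    - {"dx":0.004,"dy":-0.01,"dz":0.37,"wx":0,"wy":0,"wz":0}
    - {"dx":0.004,"dy":-0.01,"dz":0.408,"wx":0,"wy":0,"wz":0}
    - {"dx":0.004,"dy":-0.01,"dz":0.408,"wx":0,"wy":0,"wz":0}

```text
time: 11.45
position: [0.4047, -0.2632, 0.0778]
ee_rot: [[-0.638, 0.77, -0.001], [0.77, 0.638, -0.0], [0.0, -0.001, -1.0]]
wrist_force: [0.4, -0.8, -0.4]
width: 0.0852
finger_force: 0.0
```

>>> servo_tool:
  motion:
    - {"dx":0,"dy":0,"dz":0,"wx":0,"wy":0,"wz":0}
    - {"dx":0,"dy":0,"dz":0,"wx":0,"wy":0,"wz":0}
    - {"dx":0,"dy":0,"dz":0,"wx":0,"wy":0,"wz":0}
    - {"dx":0,"dy":0,"dz":0,"wx":0,"wy":0,"wz":0}
    - {"dx":0,"dy":0,"dz":0,"wx":0,"wy":0,"wz":0}
    - {"dx":0,"dy":0,"dz":0,"wx":0,"wy":0,"wz":0}
    - {"dx":0,"dy":0,"dz":0,"wx":0,"wy":0,"wz":0}
  gripper: 0
  newtons: 90

```text
time: 12.15
position: [0.4054, -0.2639, 0.0787]
ee_rot: [[-0.638, 0.77, 0.002], [0.77, 0.638, -0.001], [-0.002, 0.001, -1.0]]
wrist_force: [-0.3, 1.1, 0.3]
width: -0.0003
finger_force: 0.0
```

```bash
python3 - <<'E'
from h import *
s=status.get_state();print(s['time'],s['position'],s['width'],s['finger_force'],s['wrist_force'],np.array(s['joints']).round(1))
p=grab('wrist');q=grab('scene')
a=cv2.resize(p['frame'],(400,300)); b=cv2.resize(q['frame'][180:330,170:370],(400,300))
cv2.imwrite('pics/g1.png',np.hstack([a,b])[:,:,::-1])
E
```

```text
12.15 [ 0.4053617  -0.26393108  0.07868813] -0.0002690259491682817 0.0 [-0.32851635  1.13440878  0.29115273] [-18.7  21.2  54.  122.3 -23.5  47.2  89.5]
```

View pics/g1.png

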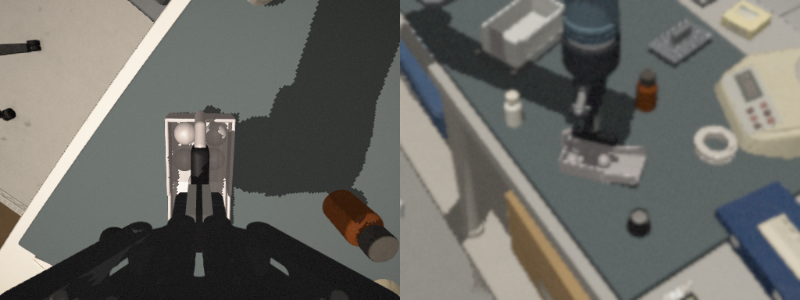

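The wrist half shows the fingers around the bar at about (200,195), with the balls still at the back of the scoop. The width reading says empty, so I'll do a small lift as a test.

>>> servo_tool:
  motion:
    - {"dx":0,"dy":0,"dz":-0.02,"wx":0,"wy":0,"wz":0}
    - {"dx":0,"dy":0,"dz":-0.04,"wx":0,"wy":0,"wz":0}
    - {"dx":0,"dy":0,"dz":-0.06,"wx":0,"wy":0,"wz":0}
    - {"dx":0,"dy":0,"dz":-0.06,"wx":0,"wy":0,"wz":0}

```text
time: 12.65
position: [0.4063, -0.2645, 0.0978]
ee_rot: [[-0.638, 0.77, 0.004], [0.77, 0.638, -0.001], [-0.004, 0.002, -1.0]]
wrist_force: [-0.5, -0.5, -1.7]
width: -0.0003
finger_force: 0.0
```

```bash
python3 - <<'E'
from h import *
s=status.get_state();print(s['time'],s['position'],s['width'],s['finger_force'],s['wrist_force'])
p=grab('wrist')
cv2.imwrite('pics/g2.png',cv2.resize(p['frame'][130:384,150:362],None,fx=2.3,fy=2.3)[:,:,::-1])
c=cloud(p,np.ones((384,512),bool)); 
c=c[np.linalg.norm(c[:,:2]-[.412,-.275],axis=1)<.09]; t=c[(c[:,2]>.028)&(c[:,2]<.075)]
print(np.percentile(t[:,2],[5,20,50,80,95]))
E
```

```text
12.65 [ 0.40628787 -0.26448276  0.09782458] -0.00027528535284855924 0.0 [-0.46739113 -0.48255983 -1.71020563]
[0.0318872  0.03665154 0.04048537 0.04458496 0.04598841]
```

View pics/g2.png

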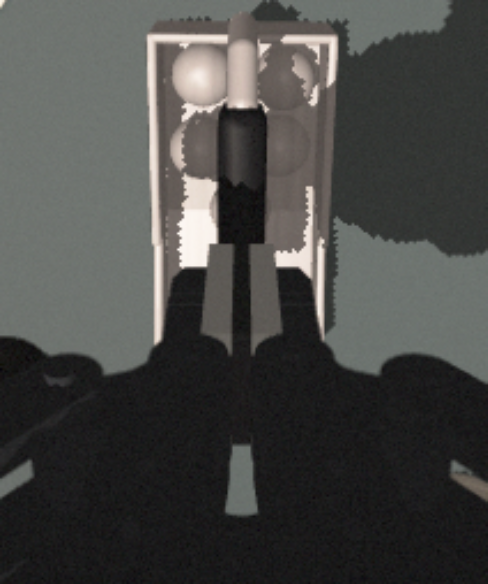

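```bash
python3 - <<'E'
from h import *
np.set_printoptions(precision=4,suppress=True)
p=grab('wrist'); H=np.array(p['hand_eye'])
T=T_of(p)
for px in [(245,240),(247,250),(265,240),(268,250),(246,270),(255,225),(255,210),(245,236)]:
    w=depth_pt(p,px); t=np.linalg.inv(T)@np.r_[w,1]; print(px,'world',w,'tool',H@t)
s=status.get_state(); print(s['position'])
E
```

```text
(245, 240) world [ 0.3954 -0.258   0.1252] tool [ 0.0114 -0.0042 -0.0279  1.    ]
(247, 250) world [ 0.3962 -0.2572  0.1351] tool [ 0.0115 -0.003  -0.0377  1.    ]
(265, 240) world [ 0.4024 -0.2522  0.1254] tool [ 0.0114  0.0049 -0.028   1.    ]
(268, 250) world [ 0.4032 -0.2516  0.1347] tool [ 0.0113  0.0059 -0.0374  1.    ]
(246, 270) world [ 0.3962 -0.2573  0.151 ] tool [ 0.0114 -0.0031 -0.0537  1.    ]
(255, 225) world [ 0.4039 -0.261   0.0909] tool [0.0038 0.0004 0.0065 1.    ]
(255, 210) world [ 0.3982 -0.2541  0.0907] tool [0.0128 0.0004 0.0067 1.    ]
(245, 236) world [ 0.3952 -0.258   0.1214] tool [ 0.0116 -0.0043 -0.0241  1.    ]
[ 0.4057 -0.2639  0.097 ]
```

The view shows the pads shut at (217..280, 250) in the crop, above the bar. Depth places the fingertips about 22 mm behind the reported TCP instead of 17 mm ahead. I'll trust the measurement, take the grasp point as 41 mm behind the reported TCP, and go deeper.

```bash
cat >> sim.py <<'E'
OFF=.041
def tcp(g,R): return np.array(g)+R[:,2]*OFF   # reported TCP for wanted grasp point
E
cat > t2.py <<'E'
from sim import *
np.set_printoptions(precision=0,suppress=True)
s=status.get_state();q=np.array(s['joints'])
for g,y,t in [((.4056,-.2635,.081),129.4,0),((.4056,-.2635,.2),129.4,0),((.44,.1,.2),108,0),((.44,.1,.2),108,60),((.44,.1,.2),108,0),((.4056,-.2635,.2),129.4,0),((.4056,-.2635,.081),129.4,0),((.4056,-.2635,.25),129.4,0),((.45,0,.25),180,0),((.416,.246,.2),191.5,0),((.416,.246,.05),191.5,0),((.416,.246,.2),191.5,0),((.4625,.0285,.2),198,0),((.4625,.0285,.09),198,0)]:
    R=Rt(y,t);q,e=go(q,tcp(g,R),R,n=25);print(g,t,q,round(e,4))
np.set_printoptions(precision=3,suppress=True)
R=Rt(129.4);rel([(tcp((.4056,-.2635,.081),R),R)])
E
python3 t2.py
```

```text
(0.4056, -0.2635, 0.081) 0 [-15.  25.  50. 122. -28.  44.  93.] 0.0
(0.4056, -0.2635, 0.2) 0 [-28.  12.  62. 118. -12.  57.  80.] 0.0001
(0.44, 0.1, 0.2) 0 [-62.   3.  45. 123.  -2.  56.   3.] 0.0003
(0.44, 0.1, 0.2) 60 [-36.  19.  43. 120. -63.  92.  53.] 0.0002
(0.44, 0.1, 0.2) 0 [-63.   3.  46. 123.  -2.  56.   3.] 0.0003
(0.4056, -0.2635, 0.2) 0 [-29.  12.  63. 118. -13.  57.  81.] 0.0003
(0.4056, -0.2635, 0.081) 0 [-16.  26.  51. 122. -29.  45.  93.] 0.0
(0.4056, -0.2635, 0.25) 0 [-34.   6.  67. 116.  -6.  62.  74.] 0.0001
(0.45, 0, 0.25) 0 [-55.  -3.  50. 120.   3.  62.  83.] 0.0001
(0.416, 0.246, 0.2) 0 [-69.   7.  36. 118.  -5.  56.  71.] 0.0001
(0.416, 0.246, 0.05) 0 [-62.  23.  30. 123. -19.  38.  83.] 0.0001
(0.416, 0.246, 0.2) 0 [-69.   7.  36. 118.  -5.  56.  71.] 0.0001
(0.4625, 0.0285, 0.2) 0 [-53.   5.  47. 121.  -4.  56. 104.] 0.0001
(0.4625, 0.0285, 0.09) 0 [-46.  18.  42. 125. -18.  43. 116.] 0.0
d [0.002 0.    0.19 ] w [0.001 0.001 0.003]
```

All feasible. Open, descend, close.

>>> servo_tool:
  motion:
    - {"dx":0,"dy":0,"dz":0,"wx":0,"wy":0,"wz":0}
    - {"dx":0,"dy":0,"dz":0,"wx":0,"wy":0,"wz":0}
    - {"dx":0,"dy":0,"dz":0,"wx":0,"wy":0,"wz":0}
    - {"dx":0,"dy":0,"dz":0,"wx":0,"wy":0,"wz":0}
    - {"dx":0,"dy":0,"dz":0,"wx":0,"wy":0,"wz":0}
    - {"dx":0.002,"dy":0,"dz":0.07,"wx":0,"wy":0,"wz":0}
    - {"dx":0.002,"dy":0,"dz":0.13,"wx":0,"wy":0,"wz":0}
    - {"dx":0.002,"dy":0,"dz":0.18,"wx":0,"wy":0,"wz":0}
    - {"dx":0.002,"dy":0,"dz":0.19,"wx":0,"wy":0,"wz":0}
    - {"dx":0.002,"dy":0,"dz":0.19,"wx":0,"wy":0,"wz":0}
  gripper: 1

```text
time: 13.75
position: [0.4046, -0.2635, 0.0393]
ee_rot: [[-0.638, 0.77, 0.0], [0.77, 0.638, -0.001], [-0.001, -0.0, -1.0]]
wrist_force: [0.4, -0.3, -0.1]
width: 0.0854
finger_force: 0.0
```

>>> servo_tool:
  motion:
    - {"dx":0,"dy":0,"dz":0,"wx":0,"wy":0,"wz":0}
    - {"dx":0,"dy":0,"dz":0,"wx":0,"wy":0,"wz":0}
    - {"dx":0,"dy":0,"dz":0,"wx":0,"wy":0,"wz":0}
    - {"dx":0,"dy":0,"dz":0,"wx":0,"wy":0,"wz":0}
    - {"dx":0,"dy":0,"dz":0,"wx":0,"wy":0,"wz":0}
    - {"dx":0,"dy":0,"dz":0,"wx":0,"wy":0,"wz":0}
    - {"dx":0,"dy":0,"dz":0,"wx":0,"wy":0,"wz":0}
  gripper: 0
  newtons: 90

```text
time: 14.45
position: [0.4054, -0.2635, 0.04]
ee_rot: [[-0.638, 0.77, 0.002], [0.77, 0.638, -0.0], [-0.002, 0.001, -1.0]]
wrist_force: [-0.5, 0.7, 5.2]
width: 0.0106
finger_force: 88.3
```

```bash
cat > t3.py <<'E'
from sim import *
np.set_printoptions(precision=3,suppress=True)
TY=18.5; T=np.array([.4625,.0285]); hd=np.radians(TY-90); h=np.array([np.cos(hd),np.sin(hd)])
def pour(th,lz,back=.018):
    lip=np.r_[T-h*back,lz]; t=np.radians(th); H=np.r_[h,0];Z=np.array([0,0,1.])
    xs=H*np.cos(t)-Z*np.sin(t); zs=H*np.sin(t)+Z*np.cos(t)
    g=lip-xs*.073+zs*.047; R=Rt(TY+90,th); return tcp(g,R),R
if __name__=='__main__':
    p0=np.array([.4054,-.2635,.04]);R0=Rt(129.4)
    R1=Rt(129.4,-8); p1=tcp((.4054,-.2635,.2),R1)
    rel([(p1,R1)],p0,R0)
    A=pour(-8,.135); print(A[0]); rel([A],p1,R1)
    for th,lz in((0,.12),(10,.108),(20,.1),(30,.1),(40,.1),(50,.1),(60,.1)): rel([pour(th,lz)],*A)
E
python3 t3.py
```

```text
d [-0.019  0.    -0.398] w [ 0.    -0.089  0.   ]
[0.434 0.115 0.131]
d [ 0.938  0.873 -0.036] w [0.032 0.    0.23 ]
d [ 0.002 -0.     0.016] w [-0.     0.089 -0.   ]
d [-0.006  0.     0.015] w [ 0.   0.2 -0. ]
d [-0.022  0.     0.004] w [0.    0.311 0.   ]
d [-0.048 -0.    -0.03 ] w [ 0.     0.422 -0.   ]
d [-0.079  0.    -0.059] w [ 0.     0.533 -0.   ]
d [-0.115 -0.    -0.081] w [ 0.     0.644 -0.   ]
d [-0.154 -0.    -0.098] w [ 0.     0.756 -0.   ]
```

>>> servo_tool:
  motion:
    - {"dx":0,"dy":0,"dz":-0.03,"wx":0,"wy":0,"wz":0}
    - {"dx":0,"dy":0,"dz":-0.09,"wx":0,"wy":0,"wz":0}
    - {"dx":0,"dy":0,"dz":-0.17,"wx":0,"wy":-0.02,"wz":0}
    - {"dx":-0.01,"dy":0,"dz":-0.25,"wx":0,"wy":-0.05,"wz":0}
    - {"dx":-0.015,"dy":0,"dz":-0.33,"wx":0,"wy":-0.08,"wz":0}
    - {"dx":-0.019,"dy":0,"dz":-0.38,"wx":0,"wy":-0.089,"wz":0}
    - {"dx":-0.019,"dy":0,"dz":-0.4,"wx":0,"wy":-0.089,"wz":0}
    - {"dx":-0.019,"dy":0,"dz":-0.4,"wx":0,"wy":-0.089,"wz":0}

```text
time: 15.25
position: [0.4081, -0.2671, 0.1597]
ee_rot: [[-0.631, 0.77, 0.092], [0.763, 0.638, -0.106], [-0.14, 0.003, -0.99]]
wrist_force: [0.3, 0.4, -4.6]
width: 0.0108
finger_force: 88.2
```

```bash
python3 - <<'E'
from t3 import *
rel([pour(-8,.135)])
E
```

```text
d [ 0.931  0.878 -0.031] w [0.035 0.    0.232]
```

>>> servo_tool:
  motion:
    - {"dx":0.024,"dy":0.023,"dz":0,"wx":0,"wy":0,"wz":0.006}
    - {"dx":0.073,"dy":0.069,"dz":-0.002,"wx":0.003,"wy":0,"wz":0.018}
    - {"dx":0.146,"dy":0.137,"dz":-0.005,"wx":0.005,"wy":0,"wz":0.036}
    - {"dx":0.242,"dy":0.228,"dz":-0.008,"wx":0.009,"wy":0,"wz":0.06}
    - {"dx":0.354,"dy":0.334,"dz":-0.012,"wx":0.013,"wy":0,"wz":0.088}
    - {"dx":0.466,"dy":0.439,"dz":-0.015,"wx":0.017,"wy":0,"wz":0.116}
    - {"dx":0.578,"dy":0.545,"dz":-0.019,"wx":0.022,"wy":0,"wz":0.144}
    - {"dx":0.69,"dy":0.65,"dz":-0.023,"wx":0.026,"wy":0,"wz":0.172}
    - {"dx":0.786,"dy":0.741,"dz":-0.026,"wx":0.03,"wy":0,"wz":0.196}
    - {"dx":0.858,"dy":0.81,"dz":-0.029,"wx":0.032,"wy":0,"wz":0.214}
    - {"dx":0.907,"dy":0.855,"dz":-0.03,"wx":0.034,"wy":0,"wz":0.226}
    - {"dx":0.931,"dy":0.878,"dz":-0.031,"wx":0.035,"wy":0,"wz":0.232}

```text
time: 16.45
position: [0.4333, 0.1159, 0.1283]
ee_rot: [[-0.317, 0.947, 0.041], [0.938, 0.32, -0.136], [-0.142, -0.004, -0.99]]
wrist_force: [0.6, -0.5, -3.9]
width: 0.0107
finger_force: 88.1
```

```bash
python3 - <<'E'
from t3 import *
s=status.get_state();print(s['time'],s['position'],np.array(s['joints']).round(0),s['wrist_force'])
q=grab('scene');p=grab('wrist')
a=cv2.resize(p['frame'],(400,300)); b=cv2.resize(q['frame'][130:280,150:350],(400,300))
cv2.imwrite('pics/c1.png',np.hstack([a,b])[:,:,::-1])
for l in ('scoop_mouth',):
    print([(x['conf'],x['point'],depth_pt(q,x['point'])) for x in viewer.pinpoint(l,q)[:2]],[(x['conf'],x['point'],depth_pt(p,x['point'])) for x in viewer.pinpoint(l,p)[:2]])
q=np.array(s['joints'])
for th,lz in((0,.12),(10,.108),(20,.1),(30,.1),(40,.1),(50,.1),(60,.1)): rel([pour(th,lz)]); q,e=go(q,*pour(th,lz)); print(q.round(0),round(e,4))
E
```

```text
16.45 [0.433 0.116 0.128] [-63.   7.  39. 124.   5.  51.  -9.] [ 0.635 -0.474 -3.881]
[(0.7, [227.0, 173.5], array([0.522, 0.169, 0.025])), (0.36, [311.6, 202.7], array([ 0.671, -0.156,  0.038]))] [(0.82, [252.6, 342.0], array([0.439, 0.099, 0.183]))]
d [0.009 0.003 0.009] w [-0.003  0.091 -0.001]
[-58.   6.  40. 124.  -5.  51.   4.] 0.0
d [0.002 0.003 0.008] w [-0.003  0.202 -0.001]
[-53.   7.  41. 124. -18.  54.  17.] 0.0
d [-0.014  0.003 -0.003] w [-0.003  0.313 -0.001]
[-47.   9.  41. 122. -30.  59.  29.] 0.0
d [-0.04   0.003 -0.037] w [-0.003  0.424 -0.001]
[-42.  11.  41. 121. -39.  67.  39.] 0.0
d [-0.072  0.003 -0.065] w [-0.002  0.535 -0.002]
[-36.  15.  40. 119. -47.  76.  47.] 0.0
d [-0.108  0.002 -0.088] w [-0.002  0.647 -0.002]
[-30.  19.  39. 118. -54.  85.  53.] 0.0
d [-0.147  0.002 -0.104] w [-0.002  0.758 -0.002]
[-24.  23.  38. 116. -59.  95.  58.] 0.0
```

View pics/c1.png

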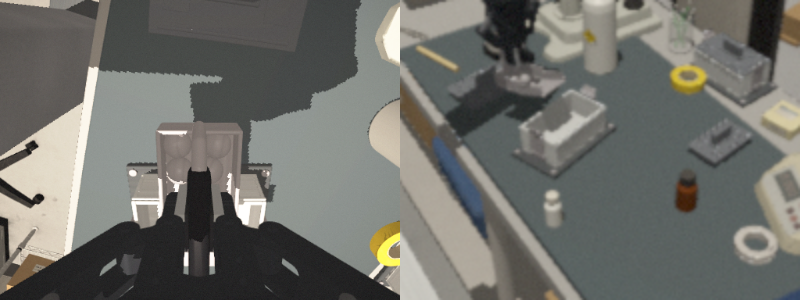

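```bash
python3 - <<'E'
from t3 import *
q=grab('scene')
r=viewer.pinpoint('scoop_mouth',q)[0]; print(at_z(q,r['point'],.135),at_z(q,(232,171),.135),np.r_[T-h*.018,.135])
E
```

```text
[0.461 0.05  0.135] [0.475 0.039 0.135] [0.457 0.046 0.135]
```

>>> servo_tool:
  motion:
    - {"dx":0.009,"dy":0.003,"dz":0.009,"wx":-0.003,"wy":0.091,"wz":0}
    - {"dx":0.002,"dy":0.003,"dz":0.008,"wx":-0.003,"wy":0.17,"wz":0}
    - {"dx":-0.003,"dy":0.003,"dz":0.005,"wx":-0.003,"wy":0.235,"wz":0}
    - {"dx":-0.008,"dy":0.003,"dz":0.002,"wx":-0.003,"wy":0.27,"wz":0}
    - {"dx":-0.014,"dy":0.003,"dz":-0.003,"wx":-0.003,"wy":0.313,"wz":0}
    - {"dx":-0.018,"dy":0.003,"dz":-0.009,"wx":-0.003,"wy":0.335,"wz":0}
    - {"dx":-0.024,"dy":0.003,"dz":-0.017,"wx":-0.003,"wy":0.36,"wz":0}
    - {"dx":-0.03,"dy":0.003,"dz":-0.025,"wx":-0.003,"wy":0.385,"wz":0}
    - {"dx":-0.04,"dy":0.003,"dz":-0.037,"wx":-0.003,"wy":0.424,"wz":0}
    - {"dx":-0.052,"dy":0.003,"dz":-0.048,"wx":-0.003,"wy":0.465,"wz":0}
    - {"dx":-0.062,"dy":0.003,"dz":-0.057,"wx":-0.003,"wy":0.5,"wz":0}
    - {"dx":-0.072,"dy":0.003,"dz":-0.065,"wx":-0.002,"wy":0.535,"wz":0}

```text
time: 17.95
position: [0.4418, 0.0946, 0.1525]
ee_rot: [[-0.243, 0.949, -0.2], [0.727, 0.315, 0.611], [0.643, 0.003, -0.766]]
wrist_force: [0.6, 0.2, -2.9]
width: 0.0108
finger_force: 88.5
```

```bash
python3 - <<'E'
from t3 import *
s=status.get_state();print(s['time'],s['position'],s['wrist_force'])
rel([pour(50,.1),pour(60,.1)])
for n in('top','scene'):
    q=grab(n); print(n,[(round(x['conf'],2),np.round(x['point']),depth_pt(q,x['point'])) for x in viewer.find_in('ball',q)])
E
```

```text
17.95 [0.442 0.095 0.152] [ 0.568  0.193 -2.942]
d [-0.007 -0.004 -0.038] w [ 0.002  0.111 -0.   ]
d [-0.022 -0.004 -0.078] w [0.002 0.222 0.   ]
top []
scene [(0.52, array([215., 167.]), array([0.441, 0.1  , 0.129])), (0.29, array([192., 176.]), array([0.399, 0.216, 0.034]))]
```

>>> servo_tool:
  motion:
    - {"dx":-0.003,"dy":-0.004,"dz":-0.019,"wx":0.002,"wy":0.055,"wz":0}
    - {"dx":-0.007,"dy":-0.004,"dz":-0.038,"wx":0.002,"wy":0.111,"wz":0}
    - {"dx":-0.013,"dy":-0.004,"dz":-0.058,"wx":0.002,"wy":0.166,"wz":0}
    - {"dx":-0.013,"dy":-0.004,"dz":-0.058,"wx":0.002,"wy":0.166,"wz":0}
    - {"dx":-0.013,"dy":-0.004,"dz":-0.058,"wx":0.002,"wy":0.166,"wz":0}

```text
time: 18.65
position: [0.4443, 0.0832, 0.1627]
ee_rot: [[-0.183, 0.948, -0.262], [0.546, 0.319, 0.775], [0.818, -0.002, -0.576]]
wrist_force: [-0.2, -0.3, -2.3]
width: 0.0106
finger_force: 88.5
```

```bash
python3 - <<'E'
from t3 import *
s=status.get_state();print(s['time'],s['position'],s['wrist_force'])
R=Rt(TY+90); p=pour(0,.14)[0]; rel([pour(25,.13),(p,R)])
R2=Rt(129.4); rel([(tcp((.4054,-.2635,.15),R2),R2)],p,R)
rel([(tcp((.4054,-.2635,.082),R2),R2)],tcp((.4054,-.2635,.15),R2),R2)
E
```

```text
18.65 [0.444 0.083 0.163] [-0.248 -0.3   -2.284]
d [ 0.056 -0.     0.059] w [-0.002 -0.332  0.   ]
d [0.019 0.    0.123] w [-0.002 -0.609  0.001]
d [-1.166 -0.489  0.123] w [ 0.     0.    -0.232]
d [0.    0.    0.227] w [0. 0. 0.]
```

>>> servo_tool:
  motion:
    - {"dx":0.02,"dy":0,"dz":0.015,"wx":0,"wy":-0.09,"wz":0}
    - {"dx":0.035,"dy":0,"dz":0.03,"wx":0,"wy":-0.18,"wz":0}
    - {"dx":0.05,"dy":0,"dz":0.045,"wx":0,"wy":-0.27,"wz":0}
    - {"dx":0.056,"dy":0,"dz":0.065,"wx":0,"wy":-0.36,"wz":0}
    - {"dx":0.05,"dy":0,"dz":0.085,"wx":0,"wy":-0.45,"wz":0}
    - {"dx":0.035,"dy":0,"dz":0.105,"wx":0,"wy":-0.54,"wz":0}
    - {"dx":0.019,"dy":0,"dz":0.123,"wx":-0.002,"wy":-0.609,"wz":0}
    - {"dx":0.019,"dy":0,"dz":0.123,"wx":-0.002,"wy":-0.609,"wz":0}

```text
time: 19.45
position: [0.4301, 0.1211, 0.1466]
ee_rot: [[-0.33, 0.944, -0.001], [0.944, 0.33, 0.006], [0.006, 0.001, -1.0]]
wrist_force: [-0.7, 0.0, -2.3]
width: 0.0106
finger_force: 88.4
```

>>> servo_tool:
  motion:
    - {"dx":-0.1,"dy":-0.04,"dz":0,"wx":0,"wy":0,"wz":-0.02}
    - {"dx":-0.23,"dy":-0.096,"dz":0.02,"wx":0,"wy":0,"wz":-0.046}
    - {"dx":-0.37,"dy":-0.155,"dz":0.03,"wx":0,"wy":0,"wz":-0.074}
    - {"dx":-0.51,"dy":-0.214,"dz":0.04,"wx":0,"wy":0,"wz":-0.1}
    - {"dx":-0.65,"dy":-0.273,"dz":0.06,"wx":0,"wy":0,"wz":-0.13}
    - {"dx":-0.79,"dy":-0.331,"dz":0.08,"wx":0,"wy":0,"wz":-0.157}
    - {"dx":-0.93,"dy":-0.39,"dz":0.1,"wx":0,"wy":0,"wz":-0.185}
    - {"dx":-1.0,"dy":-0.43,"dz":0.11,"wx":0,"wy":0,"wz":-0.21}
    - {"dx":-1.0,"dy":-0.45,"dz":0.12,"wx":0,"wy":0,"wz":-0.232}

```text
time: 20.35
position: [0.4, -0.2172, 0.1103]
ee_rot: [[-0.63, 0.777, 0.003], [0.777, 0.63, 0.002], [-0.0, 0.004, -1.0]]
wrist_force: [0.3, -0.8, -1.9]
width: 0.0106
finger_force: 88.4
```

```bash
python3 - <<'E'
from t3 import *
s=status.get_state();print(s['time'],s['position'],np.array(s['joints']).round(0),s['wrist_force'])
R2=Rt(129.4); rel([(tcp((.4054,-.2635,.11),R2),R2),(tcp((.4054,-.2635,.082),R2),R2)])
q=grab('top'); print([(round(x['conf'],2),np.round(x['point']),depth_pt(q,x['point'])) for x in viewer.find_in('ball',q)])
q2=grab('scene')
cv2.imwrite('pics/b1.png',np.hstack([cv2.resize(q['frame'][185:275,180:300],(400,300)),cv2.resize(q2['frame'][150:270,190:350],(400,300))])[:,:,::-1])
c=cloud(q,np.ones((384,512),bool)); a=np.radians(TY); d=c[:,:2]-T; l=np.c_[d@[np.cos(a),np.sin(a)],d@[-np.sin(a),np.cos(a)]]
m=(abs(l[:,0])<.055)&(abs(l[:,1])<.03); t=c[m][:,2]-.018; print('floor z in tub frame, pct',np.percentile(t,[5,25,50,75,90,95,99]),m.sum())
for lo in(.02,.026): 
    k=m&(c[:,2]-.018>lo); print((l[k]*1000).round().astype(int)[::4].tolist())
E
```

```text
20.35 [ 0.4   -0.217  0.11 ] [-27.  12.  55. 125. -13.  49.  76.] [ 0.252 -0.799 -1.891]
d [-0.131 -0.084  0.137] w [ 0.002  0.    -0.004]
d [-0.131 -0.084  0.231] w [ 0.002  0.    -0.004]
[(0.28, array([219., 225.]), array([0.46 , 0.042, 0.029]))]
floor z in tub frame, pct [0.008 0.011 0.012 0.015 0.029 0.03  0.033] 745
[[27, -26], [22, -28], [19, -27], [17, -26], [15, -23], [13, -19], [10, -30], [8, -26], [3, -22], [2, -18], [-3, -29], [-5, -25], [-6, -21], [-9, -20], [-3, 21], [-5, 25], [-9, 14], [-10, 20], [-9, 29], [-14, 18], [-15, 24], [-18, 14], [-26, -8], [-18, 23], [-26, 1], [-30, -10], [-28, 5], [-32, -6], [-32, 3], [-35, -8], [-36, 1], [-39, -9], [-40, -3], [-41, 1], [-48, -16], [-50, -12], [-50, -6], [-54, -17], [-55, -10]]
[[25, -29], [21, -22], [18, -21], [17, -17], [13, -28], [10, -27], [4, -28], [-1, -30], [-3, -29], [-5, -25], [-7, -24], [-6, 15], [-7, 19], [-9, 22], [-13, 12], [-13, 21], [-13, 28], [-17, 17], [-17, 25], [-27, -2], [-28, 5], [-32, -6], [-33, 0], [-36, 1], [-38, 2], [-43, -11], [-48, -16], [-51, -15], [-51, -9], [-52, -2]]
```

View pics/b1.png

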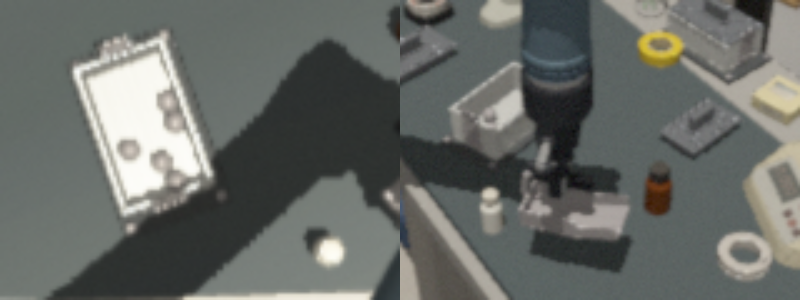

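The left half shows all five balls in the tub: (168,100), (177,122), (128,148), (162,160) and (175,178). The scoop hangs level at right. I'll put it back down.

>>> servo_tool:
  motion:
    - {"dx":-0.05,"dy":-0.035,"dz":0.02,"wx":0.002,"wy":0,"wz":-0.004}
    - {"dx":-0.1,"dy":-0.065,"dz":0.07,"wx":0.002,"wy":0,"wz":-0.004}
    - {"dx":-0.131,"dy":-0.084,"dz":0.137,"wx":0.002,"wy":0,"wz":-0.004}
    - {"dx":-0.131,"dy":-0.084,"dz":0.18,"wx":0.002,"wy":0,"wz":-0.004}
    - {"dx":-0.131,"dy":-0.084,"dz":0.205,"wx":0.002,"wy":0,"wz":-0.004}
    - {"dx":-0.131,"dy":-0.084,"dz":0.22,"wx":0.002,"wy":0,"wz":-0.004}
    - {"dx":-0.131,"dy":-0.084,"dz":0.231,"wx":0.002,"wy":0,"wz":-0.004}
    - {"dx":-0.131,"dy":-0.084,"dz":0.231,"wx":0.002,"wy":0,"wz":-0.004}

```text
time: 21.3
position: [0.4071, -0.2582, 0.0404]
ee_rot: [[-0.64, 0.768, -0.001], [0.768, 0.64, 0.002], [0.002, 0.0, -1.0]]
wrist_force: [0.5, -0.2, -1.8]
width: 0.0107
finger_force: 88.6
```

>>> servo_tool:
  motion:
    - {"dx":0,"dy":0,"dz":0.004,"wx":0,"wy":0,"wz":0}
    - {"dx":0,"dy":0,"dz":0.004,"wx":0,"wy":0,"wz":0}

```text
time: 21.5
position: [0.4073, -0.2583, 0.0401]
ee_rot: [[-0.64, 0.768, -0.001], [0.768, 0.64, 0.003], [0.002, 0.001, -1.0]]
wrist_force: [-2.6, 2.5, 8.0]
width: 0.011
finger_force: 90.1
```

Touching down with 8 N. I'll release and rise.

>>> servo_tool:
  motion:
    - {"dx":0,"dy":0,"dz":0,"wx":0,"wy":0,"wz":0}
    - {"dx":0,"dy":0,"dz":0,"wx":0,"wy":0,"wz":0}
    - {"dx":0,"dy":0,"dz":0,"wx":0,"wy":0,"wz":0}
    - {"dx":0,"dy":0,"dz":0,"wx":0,"wy":0,"wz":0}
    - {"dx":0,"dy":0,"dz":0,"wx":0,"wy":0,"wz":0}
    - {"dx":0,"dy":0,"dz":-0.08,"wx":0,"wy":0,"wz":0}
    - {"dx":0,"dy":0,"dz":-0.2,"wx":0,"wy":0,"wz":0}
    - {"dx":0,"dy":0,"dz":-0.35,"wx":0,"wy":0,"wz":0}
    - {"dx":0,"dy":0,"dz":-0.5,"wx":0,"wy":0,"wz":0}
    - {"dx":0,"dy":0,"dz":-0.56,"wx":0,"wy":0,"wz":0}
  gripper: 1

```text
time: 22.5
position: [0.4087, -0.2608, 0.2105]
ee_rot: [[-0.639, 0.769, 0.004], [0.769, 0.639, -0.0], [-0.003, 0.003, -1.0]]
wrist_force: [0.2, -0.4, 0.7]
width: 0.0857
finger_force: 0.0
```

```bash
python3 - <<'E'
from t3 import *
s=status.get_state();q=np.array(s['joints']);print(s['time'],s['position'],q.round(0))
w=grab('wrist'); c=cloud(w,np.ones((384,512),bool)); c=c[np.linalg.norm(c[:,:2]-[.412,-.275],axis=1)<.09]
for lo_,hi_ in((.086,.1),(.024,.06)):
    t=c[(c[:,2]>lo_)&(c[:,2]<hi_)]; print(len(t),cv2.minAreaRect((t[:,:2]*1000).astype(np.float32)),np.percentile(t[:,2],[5,50,95]))
# route to hover over lid
R1=Rt(160);R2=Rt(191.5)
a=tcp((.43,0,.25),R1); b=tcp((.416,.246,.25),R2)
q,e=go(q,a,R1);print(q.round(0),e);q,e=go(q,b,R2);print(q.round(0),e)
np.set_printoptions(precision=3,suppress=True)
rel([(a,R1)]); rel([(b,R2)],a,R1)
C=np.vstack([cloud(grab('top'),np.ones((384,512),bool)),cloud(grab('scene'),np.ones((384,512),bool))])
C=C[(abs(C[:,0]-.41)<.12)&(C[:,1]>.15)&(C[:,1]<.42)&(C[:,2]>.1)&(C[:,2]<.65)]
for x in np.arange(.3,.54,.03):
    k=C[abs(C[:,0]-x)<.015]
    if len(k): i=k[:,1].argmin(); print(round(x,2),'min y',k[i],'zrange',k[:,2].min(),k[:,2].max())
E
```

```text
22.5 [ 0.409 -0.261  0.211] [-29.   4.  60. 116.  -4.  62.  73.]
941 ((409.38958740234375, -260.848388671875), (11.964466094970703, 68.063720703125), 39.93114471435547) [0.087 0.09  0.092]
2538 ((416.72900390625, -269.50701904296875), (56.04677200317383, 124.26283264160156), 39.599082946777344) [0.025 0.033 0.046]
[-47.  -6.  41. 122.   4.  62.  61.] 2.2475896954064524e-05
[-62.   3.  27. 115.  -2.  62.  68.] 2.0495547586454932e-05
d [0.627 0.607 0.01 ] w [ 0.003  0.004 -0.337]
d [0.324 0.755 0.   ] w [ 0.    0.   -0.35]
0.36 min y [0.371 0.286 0.407] zrange 0.38564027989487043 0.41498571739560786
0.39 min y [0.382 0.285 0.395] zrange 0.33303401060136173 0.4270189944033511
0.42 min y [0.421 0.283 0.363] zrange 0.31644653787640076 0.4057685193729236
0.45 min y [0.458 0.286 0.332] zrange 0.17327424968857352 0.39628481972610186
0.48 min y [0.488 0.285 0.336] zrange 0.1517996947866458 0.3981095967431194
0.51 min y [0.515 0.261 0.312] zrange 0.1530105787694811 0.5683180301585791
0.54 min y [0.525 0.264 0.326] zrange 0.15348161341676791 0.5676630589782709
```

```bash
python3 - <<'E'
from t3 import *
s=status.get_state(); ax=np.array(s['position'])[:2]
C=[cloud(grab(n),np.ones((384,512),bool)) for n in('scene','top')]
print('cams',T_of(grab('scene'))[:3,3])
C=np.vstack(C); d=C[:,:2]-ax
for z in np.arange(.26,.8,.03):
    k=(abs(C[:,2]-z)<.015)&(np.linalg.norm(d,axis=1)<.25)
    if k.any(): print(round(z-s['position'][2],2),k.sum(),'dx',d[k,0].min().round(3),d[k,0].max().round(3),'dy',d[k,1].min().round(3),d[k,1].max().round(3), 'rmin/max',np.linalg.norm(d[k],axis=1).min().round(3),np.linalg.norm(d[k],axis=1).max().round(3))
print(np.array(s['ee_rot'])[:,:2].round(2).tolist())
E
```

```text
cams [ 0.009 -0.843  0.867]
0.05 111 dx -0.049 0.039 dy -0.042 0.041 rmin/max 0.04 0.059
0.08 213 dx -0.067 0.061 dy -0.055 0.057 rmin/max 0.024 0.077
0.11 303 dx -0.064 0.059 dy -0.056 0.055 rmin/max 0.01 0.075
0.14 390 dx -0.061 0.058 dy -0.052 0.052 rmin/max 0.021 0.071
0.17 421 dx -0.04 0.033 dy -0.039 0.04 rmin/max 0.035 0.042
0.2 472 dx -0.04 0.034 dy -0.038 0.039 rmin/max 0.029 0.042
0.23 416 dx -0.038 0.03 dy -0.037 0.037 rmin/max 0.032 0.039
0.26 378 dx -0.037 0.024 dy -0.036 0.034 rmin/max 0.032 0.038
0.29 334 dx -0.042 0.027 dy -0.043 0.012 rmin/max 0.032 0.046
0.32 540 dx -0.075 0.038 dy -0.056 0.067 rmin/max 0.041 0.075
0.35 1487 dx -0.108 0.054 dy -0.057 0.072 rmin/max 0.027 0.117
0.38 3949 dx -0.154 0.046 dy -0.049 0.093 rmin/max 0.0 0.172
0.41 3515 dx -0.201 -0.002 dy -0.016 0.126 rmin/max 0.024 0.227
0.44 4083 dx -0.226 -0.061 dy 0.03 0.154 rmin/max 0.076 0.25
0.47 4337 dx -0.229 -0.107 dy 0.059 0.167 rmin/max 0.132 0.25
0.5 2543 dx -0.228 -0.152 dy 0.088 0.167 rmin/max 0.186 0.25
[[-0.64, 0.77], [0.77, 0.64], [-0.0, 0.0]]
```

```bash
python3 - <<'E'
from t3 import *
np.set_printoptions(precision=3,suppress=True)
R=Rt(103); p=np.array((.43,.10,.27)); rel([(p,R)])
q=np.array(status.get_state()['joints']); q,e=go(q,p,R);print(q.round(0),e)
R=Rt(101.5,18)
for g in((.416,.246,.12),(.416,.246,.058),(.416,.246,.12)):
    q,e=go(q,tcp(g,R),R);print(q.round(0),e)
R=Rt(108.5); 
for z in(.2,.12): q,e=go(q,tcp((.4625,.0285,z),R),R);print(q.round(0),e)
E
```

```text
d [ 0.867  0.826 -0.214] w [-0.002 -0.002  0.297]
[-47.  -7.  27. 116.   3.  70.  -8.] 4.4050579967452895e-05
[-49.  13.  22. 123. -33.  44.   7.] 2.111546020245589e-05
[-46.  20.  19. 124. -40.  39.  16.] 1.4236177005426568e-06
[-49.  13.  22. 123. -33.  44.   7.] 1.6325967212833292e-06
[-41.   4.  34. 121.  -3.  56.  13.] 1.5302249564995934e-05
[-39.  13.  33. 124. -10.  45.  19.] 2.6517517492503964e-06
```

>>> servo_tool:
  motion:
    - {"dx":0.08,"dy":0.08,"dz":-0.1,"wx":0,"wy":0,"wz":0.03}
    - {"dx":0.2,"dy":0.19,"dz":-0.15,"wx":0,"wy":0,"wz":0.07}
    - {"dx":0.32,"dy":0.305,"dz":-0.18,"wx":0,"wy":0,"wz":0.11}
    - {"dx":0.44,"dy":0.42,"dz":-0.2,"wx":0,"wy":0,"wz":0.15}
    - {"dx":0.56,"dy":0.535,"dz":-0.214,"wx":0,"wy":0,"wz":0.19}
    - {"dx":0.68,"dy":0.65,"dz":-0.214,"wx":0,"wy":0,"wz":0.23}
    - {"dx":0.79,"dy":0.755,"dz":-0.214,"wx":0,"wy":0,"wz":0.27}
    - {"dx":0.85,"dy":0.81,"dz":-0.214,"wx":0,"wy":0,"wz":0.297}
    - {"dx":0.867,"dy":0.826,"dz":-0.214,"wx":0,"wy":0,"wz":0.297}
    - {"dx":0.867,"dy":0.826,"dz":-0.214,"wx":0,"wy":0,"wz":0.297}

```text
time: 23.8
position: [0.4301, 0.0997, 0.2695]
ee_rot: [[-0.228, 0.974, -0.005], [0.974, 0.228, -0.002], [-0.001, -0.006, -1.0]]
wrist_force: [0.2, -1.2, 1.2]
width: 0.0856
finger_force: 0.0
```

```bash
cat > meas.py <<'E'
from t3 import *
def rect(c): 
    r=cv2.minAreaRect((c[:,:2]*1000).astype(np.float32)); return np.round(r[0],1),np.round(r[1],1),round(r[2],2)
def look(w):
    c=cloud(w,np.ones((384,512),bool))
    n=lambda ctr,r:c[np.linalg.norm(c[:,:2]-ctr,axis=1)<r]
    L=n([.416,.246],.09); print('lid flange',rect(L[(L[:,2]>.031)&(L[:,2]<.042)])); k=L[(L[:,2]>.059)&(L[:,2]<.067)]; print('rib',len(k),rect(k) if len(k)>5 else '')
    U=n([.4625,.0285],.095); k=U[(U[:,2]>.07)&(U[:,2]<.084)]; print('rim',len(k),rect(k),np.median(k[:,2]))
    k=U[(U[:,2]>.088)&(U[:,2]<.105)]
    if len(k)>10: print('clips',len(k),rect(k))
    k=U[(U[:,2]>.02)&(U[:,2]<.032)]; print('foot',len(k),rect(k))
E
python3 - <<'E'
from meas import *
s=status.get_state();print(s['time'],s['position'])
w=grab('wrist');save(w,'w5.png',1.2); look(w)
for l in('lid','tub_rim'): print(l,[(x['conf'],np.round(x['point']),depth_pt(w,x['point'])) for x in viewer.pinpoint(l,w)[:2]])
E
```

```text
23.8 [0.43  0.1   0.269]
lid flange (array([418. , 240.5]), array([132.1,  68.3]), 11.47)
rib 577 (array([416., 246.]), array([45.2, 12.8]), 11.48)
rim 1843 (array([462.6,  28.6]), array([140. ,  84.5]), 18.41) 0.07797795786837058
clips 420 (array([462.8,  28.7]), array([148.,  30.]), 18.54)
foot 4819 (array([463.4,  29.8]), array([186.4, 184.6]), 63.47)
lid [(0.84, array([275.,  29.]), array([0.418, 0.241, 0.051]))]
tub_rim [(0.73, array([270., 224.]), array([0.471, 0.01 , 0.032]))]
```

View pics/w5.png

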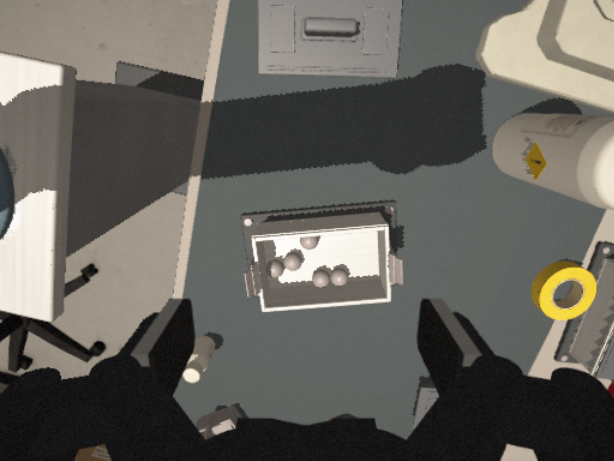

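The view shows the lid at (330,35) with its rib at (331,27), the five balls in the tub around (305,262), and the tub's clips at (252,280) and (396,270). The poses are consistent.

```bash
python3 - <<'E'
from t3 import *
np.set_printoptions(precision=3,suppress=True)
R=Rt(101.5,18); g=np.array((.416,.246,.058)); pre=g-R[:,2]*.09
rel([(tcp(pre,R),R)]); rel([(tcp(g,R),R)],tcp(pre,R),R); print(tcp(pre,R),R[:,2])
E
```

```text
d [0.444 0.063 0.553] w [-0.005  0.2    0.014]
d [ 0.  -0.   0.3] w [0. 0. 0.]
[0.419 0.231 0.105] [-0.062  0.303 -0.951]
```

>>> servo_tool:
  motion:
    - {"dx":0.08,"dy":0.015,"dz":0.1,"wx":0,"wy":0.05,"wz":0}
    - {"dx":0.18,"dy":0.03,"dz":0.2,"wx":0,"wy":0.1,"wz":0}
    - {"dx":0.27,"dy":0.045,"dz":0.3,"wx":0,"wy":0.15,"wz":0.01}
    - {"dx":0.36,"dy":0.055,"dz":0.42,"wx":0,"wy":0.19,"wz":0.01}
    - {"dx":0.43,"dy":0.063,"dz":0.52,"wx":-0.005,"wy":0.2,"wz":0.014}
    - {"dx":0.444,"dy":0.063,"dz":0.553,"wx":-0.005,"wy":0.2,"wz":0.014}
    - {"dx":0.444,"dy":0.063,"dz":0.553,"wx":-0.005,"wy":0.2,"wz":0.014}
    - {"dx":0.444,"dy":0.063,"dz":0.553,"wx":-0.005,"wy":0.2,"wz":0.014}

```text
time: 24.75
position: [0.4207, 0.2327, 0.1068]
ee_rot: [[-0.193, 0.98, -0.058], [0.931, 0.201, 0.305], [0.31, 0.005, -0.951]]
wrist_force: [0.5, -0.0, 0.2]
width: 0.0853
finger_force: 0.0
```

```bash
python3 - <<'E'
from meas import *
np.set_printoptions(precision=3,suppress=True)
s=status.get_state();print(s['time'],s['position'],s['ee_rot'])
w=grab('wrist'); c=cloud(w,np.ones((384,512),bool)); L=c[np.linalg.norm(c[:,:2]-[.416,.246],axis=1)<.09]
print('flange',rect(L[(L[:,2]>.031)&(L[:,2]<.042)])); k=L[(L[:,2]>.059)&(L[:,2]<.067)]; print('rib',len(k),rect(k))
# finger tips in tool frame
T=T_of(w); Ti=np.linalg.inv(T); H=np.array(w['hand_eye']); t=(c-T[:3,3])@T[:3,:3]; t=t@H[:3,:3].T+H[:3,3]
k=(abs(t[:,0])<.02)&(abs(t[:,1])>.035)&(abs(t[:,1])<.06)&(t[:,2]<0.02); print('tip z max by side',np.percentile(t[k&(t[:,1]>0),2],[90,99]),np.percentile(t[k&(t[:,1]<0),2],[90,99]))
R=Rt(101.5,18); rel([(tcp((.416,.246,.058),R),R)])
E
```

```text
24.75 [0.421 0.233 0.107] [[-0.193  0.98  -0.058]
 [ 0.931  0.201  0.305]
 [ 0.31   0.005 -0.951]]
flange (array([415.4, 271.4]), array([140.5, 129.8]), 11.92)
rib 1176 (array([416.3, 246.3]), array([45.5, 11.8]), 11.57)
tip z max by side [-0.046 -0.035] [-0.046 -0.035]
d [-0.008 -0.01   0.307] w [ 0.003 -0.001  0.002]
```

>>> servo_tool:
  motion:
    - {"dx":-0.008,"dy":-0.01,"dz":0.09,"wx":0,"wy":0,"wz":0}
    - {"dx":-0.008,"dy":-0.01,"dz":0.18,"wx":0,"wy":0,"wz":0}
    - {"dx":-0.008,"dy":-0.01,"dz":0.26,"wx":0,"wy":0,"wz":0}
    - {"dx":-0.008,"dy":-0.01,"dz":0.3,"wx":0,"wy":0,"wz":0}
    - {"dx":-0.008,"dy":-0.01,"dz":0.312,"wx":0,"wy":0,"wz":0}
    - {"dx":-0.008,"dy":-0.01,"dz":0.312,"wx":0,"wy":0,"wz":0}

```text
time: 25.4
position: [0.412, 0.2594, 0.0166]
ee_rot: [[-0.194, 0.979, -0.059], [0.931, 0.203, 0.305], [0.311, 0.004, -0.95]]
wrist_force: [-0.3, 1.1, 0.4]
width: 0.0856
finger_force: 0.0
```

>>> servo_tool:
  motion:
    - {"dx":0,"dy":0,"dz":0,"wx":0,"wy":0,"wz":0}
    - {"dx":0,"dy":0,"dz":0,"wx":0,"wy":0,"wz":0}
    - {"dx":0,"dy":0,"dz":0,"wx":0,"wy":0,"wz":0}
    - {"dx":0,"dy":0,"dz":0,"wx":0,"wy":0,"wz":0}
    - {"dx":0,"dy":0,"dz":0,"wx":0,"wy":0,"wz":0}
  gripper: 0
  newtons: 70

```text
time: 25.9
position: [0.4144, 0.2605, 0.0195]
ee_rot: [[-0.192, 0.98, -0.056], [0.93, 0.2, 0.31], [0.315, 0.007, -0.949]]
wrist_force: [-1.5, -2.6, 15.9]
width: 0.0448
finger_force: 82.0
```

```bash
cat > lid.py <<'E'
from t3 import *
import json
def M(R,p): X=np.eye(4);X[:3,:3]=R;X[:3,3]=p;return X
def tl(s): return M(np.array(s['ee_rot']),s['position'])
def lidM(x,y,z,yaw): return M(Ro.from_euler('z',yaw,degrees=True).as_matrix(),[x,y,z])
def want(L,G): X=L@np.linalg.inv(G); return X[:3,3],X[:3,:3]
E
python3 - <<'E'
from lid import *
np.set_printoptions(precision=3,suppress=True)
s=status.get_state(); G=np.linalg.inv(tl(s))@lidM(.4163,.2463,.018,11.5); np.save('G.npy',G)
print(s['finger_force'],s['wrist_force'])
X=np.eye(4)
A=want(lidM(.416,.215,.12,11.5),G); Bm=want(lidM(.4627,.0286,.14,18.5),G); print(A[0],Bm[0])
rel([A]); rel([Bm],A[0],A[1])
q=np.array(s['joints']); 
R=Rt(108.5)
for a in(A,Bm): q,e=go(q,*a);print(q.round(0),e)
E
```

```text
81.9715042412281 [-1.452 -2.642 15.918]
[0.414 0.229 0.121] [0.459 0.042 0.141]
d [ 0.01  -0.019 -0.355] w [-0.  0.  0.]
d [-0.586  0.023 -0.264] w [ 0.024  0.001 -0.074]
[-52.   8.  28. 123. -29.  49.   7.] 6.135374041021401e-06
[-36.  10.  38. 119. -27.  62.  35.] 1.129478456850608e-05
```

>>> servo_tool:
  motion:
    - {"dx":0.015,"dy":-0.001,"dz":-0.05,"wx":0,"wy":0,"wz":0}
    - {"dx":0.03,"dy":-0.004,"dz":-0.12,"wx":0,"wy":0,"wz":0}
    - {"dx":0.025,"dy":-0.01,"dz":-0.22,"wx":0,"wy":0,"wz":0}
    - {"dx":0.015,"dy":-0.015,"dz":-0.31,"wx":0,"wy":0,"wz":0}
    - {"dx":0.01,"dy":-0.019,"dz":-0.355,"wx":0,"wy":0,"wz":0}
    - {"dx":0.01,"dy":-0.019,"dz":-0.355,"wx":0,"wy":0,"wz":0}

```text
time: 26.5
position: [0.413, 0.2284, 0.1199]
ee_rot: [[-0.193, 0.98, -0.056], [0.93, 0.201, 0.307], [0.312, 0.007, -0.95]]
wrist_force: [0.2, 0.4, -0.8]
width: 0.0451
finger_force: 82.7
```

>>> servo_tool:
  motion:
    - {"dx":-0.06,"dy":0.002,"dz":-0.027,"wx":0,"wy":0,"wz":-0.008}
    - {"dx":-0.16,"dy":0.006,"dz":-0.072,"wx":0.006,"wy":0,"wz":-0.02}
    - {"dx":-0.28,"dy":0.011,"dz":-0.126,"wx":0.011,"wy":0,"wz":-0.035}
    - {"dx":-0.4,"dy":0.016,"dz":-0.18,"wx":0.016,"wy":0,"wz":-0.05}
    - {"dx":-0.5,"dy":0.02,"dz":-0.225,"wx":0.02,"wy":0,"wz":-0.063}
    - {"dx":-0.56,"dy":0.022,"dz":-0.252,"wx":0.023,"wy":0.001,"wz":-0.071}
    - {"dx":-0.586,"dy":0.023,"dz":-0.264,"wx":0.024,"wy":0.001,"wz":-0.074}
    - {"dx":-0.586,"dy":0.023,"dz":-0.264,"wx":0.024,"wy":0.001,"wz":-0.074}
    - {"dx":-0.586,"dy":0.023,"dz":-0.264,"wx":0.024,"wy":0.001,"wz":-0.074}

```text
time: 27.4
position: [0.4559, 0.0438, 0.1378]
ee_rot: [[-0.307, 0.947, -0.1], [0.899, 0.323, 0.296], [0.313, 0.001, -0.95]]
wrist_force: [0.2, 0.7, -0.5]
width: 0.0445
finger_force: 82.7
```

```bash
python3 - <<'E'
from lid import *
np.set_printoptions(precision=3,suppress=True)
s=status.get_state(); G=np.load('G.npy'); print(s['time'],s['position'],s['width'],s['finger_force'],s['wrist_force'])
X=tl(s)@G; print('lid pose est',X)
w=grab('wrist'); q=grab('scene'); t=grab('top')
cv2.imwrite('pics/l1.png',np.hstack([cv2.resize(w['frame'],(400,300)),cv2.resize(q['frame'][110:260,150:350],(400,300))])[:,:,::-1])
# lid plane from the wrist cloud, flange part
for n,im in (('wrist',w),('scene',q),('top',t)):
  for r in viewer.regions_of('lid',im)[:1]:
    c=cloud(im,r['mask']); k=c[(np.linalg.norm(c[:,:2]-[.4627,.0286],axis=1)<.085)&(c[:,2]>.145)&(c[:,2]<.175)]
    if len(k)<30: print(n,len(k)); continue
    A=np.c_[k[:,:2]-[.4627,.0286],np.ones(len(k))]; 
    for _ in range(3):
        m=np.linalg.lstsq(A,k[:,2],rcond=None)[0]; res=abs(A@m-k[:,2]); A=A[res<.003];k=k[res<.003]
    rr=cv2.minAreaRect((k[:,:2]*1000).astype(np.float32)); print(n,len(k),'plane',m,rr)
E
```

```text
27.4 [0.456 0.044 0.138] 0.04454872788490552 82.7180241420865 [ 0.216  0.73  -0.483]
lid pose est [[ 0.947 -0.322  0.005  0.46 ]
 [ 0.322  0.947  0.004  0.03 ]
 [-0.006 -0.002  1.     0.136]
 [ 0.     0.     0.     1.   ]]
wrist 0
scene 358 plane [-0.002  0.007  0.156] ((457.39227294921875, 28.791587829589844), (132.71307373046875, 81.11746215820312), 19.269187927246094)
top 295 plane [ 0.01  -0.025  0.156] ((471.8966369628906, 61.67483139038086), (88.78589630126953, 31.190990447998047), 17.881277084350586)
```

View pics/l1.png

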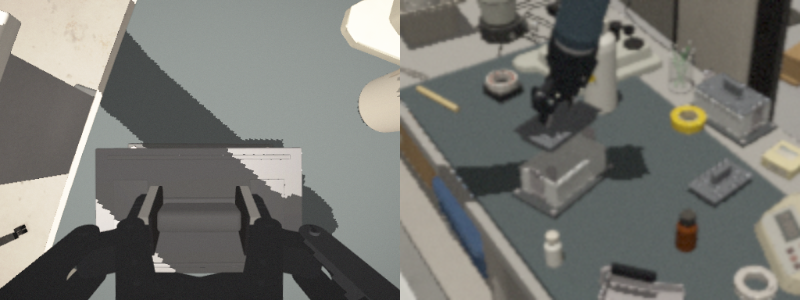

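```bash
python3 - <<'E'
from lid import *
np.set_printoptions(precision=4,suppress=True)
s=status.get_state(); G=np.load('G.npy'); X=tl(s)@G; print(X[:3,3],np.degrees(np.arctan2(X[1,0],X[0,0])))
for z in(.1,.08,.072,.066,.060): rel([want(lidM(.4627,.0286,z,18.5),G)])
E
```

```text
[0.4602 0.0294 0.1371] 18.766649303724748
d [-0.044  0.007  0.116] w [-0.004  0.002  0.002]
d [-0.065  0.007  0.179] w [-0.004  0.002  0.002]
d [-0.073  0.007  0.204] w [-0.004  0.002  0.002]
d [-0.079  0.007  0.223] w [-0.004  0.002  0.002]
d [-0.085  0.007  0.242] w [-0.004  0.002  0.002]
```

>>> servo_tool:
  motion:
    - {"dx":-0.02,"dy":0.007,"dz":0.05,"wx":-0.004,"wy":0.002,"wz":0.002}
    - {"dx":-0.044,"dy":0.007,"dz":0.116,"wx":-0.004,"wy":0.002,"wz":0.002}
    - {"dx":-0.055,"dy":0.007,"dz":0.15,"wx":-0.004,"wy":0.002,"wz":0.002}
    - {"dx":-0.065,"dy":0.007,"dz":0.179,"wx":-0.004,"wy":0.002,"wz":0.002}
    - {"dx":-0.069,"dy":0.007,"dz":0.192,"wx":-0.004,"wy":0.002,"wz":0.002}
    - {"dx":-0.073,"dy":0.007,"dz":0.204,"wx":-0.004,"wy":0.002,"wz":0.002}
    - {"dx":-0.073,"dy":0.007,"dz":0.204,"wx":-0.004,"wy":0.002,"wz":0.002}

```text
time: 28.4
position: [0.4593, 0.0413, 0.0736]
ee_rot: [[-0.303, 0.949, -0.093], [0.9, 0.316, 0.301], [0.315, 0.007, -0.949]]
wrist_force: [-1.1, 0.9, -0.1]
width: 0.0446
finger_force: 82.7
```

```bash
python3 - <<'E'
from lid import *
np.set_printoptions(precision=4,suppress=True)
s=status.get_state(); G=np.load('G.npy'); X=tl(s)@G; print(s['time'],X[:3,3],np.degrees(np.arctan2(X[1,0],X[0,0])),s['wrist_force'],s['torque'])
for z in(.072,.066,.060): rel([want(lidM(.4627,.0286,z,18.5),G)])
E
```

```text
28.4 [0.4629 0.0275 0.0722] 18.39412000753164 [-1.0546  0.8591 -0.0805] [-0.3849  0.14    0.111 ]
d [0.003 0.    0.002] w [ 0.    -0.    -0.001]
d [-0.003  0.     0.021] w [ 0.    -0.    -0.001]
d [-0.009  0.     0.04 ] w [ 0.    -0.    -0.001]
```

>>> servo_tool:
  motion:
    - {"dx":0.003,"dy":0,"dz":0.008,"wx":0,"wy":0,"wz":0}
    - {"dx":0.001,"dy":0,"dz":0.013,"wx":0,"wy":0,"wz":0}
    - {"dx":-0.001,"dy":0,"dz":0.017,"wx":0,"wy":0,"wz":0}
    - {"dx":-0.003,"dy":0,"dz":0.021,"wx":0,"wy":0,"wz":0}

```text
time: 28.8
position: [0.4599, 0.0425, 0.0705]
ee_rot: [[-0.302, 0.949, -0.092], [0.898, 0.316, 0.305], [0.319, 0.009, -0.948]]
wrist_force: [-6.2, -2.5, 15.9]
width: 0.0445
finger_force: 85.1
```

>>> servo_tool:
  motion:
    - {"dx":-0.002,"dy":0,"dz":0.006,"wx":0,"wy":0,"wz":0}
    - {"dx":-0.003,"dy":0,"dz":0.01,"wx":0,"wy":0,"wz":0}
    - {"dx":-0.004,"dy":0,"dz":0.012,"wx":0,"wy":0,"wz":0}

```text
time: 29.1
position: [0.4591, 0.0424, 0.0637]
ee_rot: [[-0.303, 0.949, -0.092], [0.9, 0.316, 0.301], [0.315, 0.008, -0.949]]
wrist_force: [-1.0, -1.5, 2.3]
width: 0.0449
finger_force: 83.9
```

>>> servo_tool:
  motion:
    - {"dx":-0.001,"dy":0,"dz":0.004,"wx":0,"wy":0,"wz":0}
    - {"dx":-0.002,"dy":0,"dz":0.008,"wx":0,"wy":0,"wz":0}
    - {"dx":-0.002,"dy":0,"dz":0.008,"wx":0,"wy":0,"wz":0}

```text
time: 29.4
position: [0.4592, 0.0425, 0.0634]
ee_rot: [[-0.302, 0.949, -0.095], [0.899, 0.316, 0.304], [0.318, 0.007, -0.948]]
wrist_force: [-4.7, -2.2, 17.7]
width: 0.0448
finger_force: 86.1
```

```bash
python3 - <<'E'
from lid import *
np.set_printoptions(precision=4,suppress=True)
s=status.get_state(); G=np.load('G.npy'); X=tl(s)@G; print(s['time'],X,s['wrist_force'],s['torque'])
E
```

```text
29.4 [[ 0.9489 -0.3155  0.0017  0.4628]
 [ 0.3155  0.9489 -0.0033  0.0287]
 [-0.0006  0.0036  1.      0.0619]
 [ 0.      0.      0.      1.    ]] [-4.687  -2.1939 17.6878] [-0.1674  2.0541  0.3837]
```

>>> servo_tool:
  motion:
    - {"dx":0,"dy":0,"dz":-0.006,"wx":0,"wy":0,"wz":0}
    - {"dx":0,"dy":0,"dz":-0.006,"wx":0,"wy":0,"wz":0}

```text
time: 29.6
position: [0.4597, 0.0422, 0.0636]
ee_rot: [[-0.303, 0.949, -0.092], [0.899, 0.316, 0.302], [0.315, 0.008, -0.949]]
wrist_force: [-1.2, -0.4, 7.6]
width: 0.0445
finger_force: 84.5
```

>>> servo_tool:
  motion:
    - {"dx":0,"dy":0,"dz":-0.006,"wx":0,"wy":0,"wz":0}
    - {"dx":0,"dy":0,"dz":-0.006,"wx":0,"wy":0,"wz":0}
    - {"dx":0,"dy":0,"dz":-0.006,"wx":0,"wy":0,"wz":0}
    - {"dx":0,"dy":0,"dz":-0.006,"wx":0,"wy":0,"wz":0}
    - {"dx":0,"dy":0,"dz":-0.08,"wx":0,"wy":0,"wz":0}
    - {"dx":0,"dy":0,"dz":-0.2,"wx":0,"wy":0,"wz":0}
    - {"dx":0,"dy":0,"dz":-0.34,"wx":0,"wy":0,"wz":0}
    - {"dx":0,"dy":0,"dz":-0.45,"wx":0,"wy":0,"wz":0}
    - {"dx":0,"dy":0,"dz":-0.45,"wx":0,"wy":0,"wz":0}
    - {"dx":0,"dy":0,"dz":-0.45,"wx":0,"wy":0,"wz":0}
  gripper: 0.7

```text
time: 30.6
position: [0.4724, 0.0014, 0.1914]
ee_rot: [[-0.303, 0.949, -0.091], [0.9, 0.316, 0.301], [0.314, 0.01, -0.949]]
wrist_force: [-0.1, 0.8, 0.1]
width: 0.0599
finger_force: 0.0
```

```bash
cat > chk.py <<'E'
from meas import *
np.set_printoptions(precision=4,suppress=True)
def chk():
    s=status.get_state();print(s['time'],s['position'],s['width'],s['wrist_force'])
    a=np.radians(18.5);ux=np.array([np.cos(a),np.sin(a)]);uy=np.array([-ux[1],ux[0]])
    for n in('wrist','top','scene'):
        w=grab(n); c=cloud(w,np.ones((384,512),bool)); d=c[:,:2]-[.4627,.0286]; x=d@ux;y=d@uy;z=c[:,2]-.018
        for nm,m in (('-end',(x<-.03)&(x>-.056)&(abs(y)<.034)),('+end',(x>.03)&(x<.056)&(abs(y)<.034)),('clip-',(x<-.062)&(x>-.075)&(abs(y)<.013)),('clip+',(x>.062)&(x<.075)&(abs(y)<.013))):
            m=m&(z>.04)&(z<.1)
            if m.sum()>5: print(n,nm,m.sum(),np.percentile(z[m],[10,50,90]))
        m=(abs(x)<.09)&(abs(y)<.06)&(z>.056)&(z<.070)
        if m.sum()>20: print(n,'flange',rect(c[m]))
        m=(abs(x)<.09)&(abs(y)<.04)&(z>.083)&(z<.095)
        if m.sum()>20: print(n,'rib',rect(c[m]))
    return s
if __name__=='__main__':
    chk(); w=grab('wrist'); t=(w['frame'])
    cv2.imwrite('pics/f1.png',cv2.resize(t,(640,480))[:,:,::-1])
E
python3 chk.py
```

```text
30.6 [0.4724 0.0014 0.1914] 0.05993398468570335 [-0.1236  0.8456  0.1089]
wrist -end 2229 [0.0634 0.0644 0.0653]
wrist +end 2210 [0.0633 0.0643 0.0653]
wrist clip- 543 [0.0649 0.0733 0.0801]
wrist clip+ 545 [0.0649 0.0732 0.0799]
wrist flange (array([463.1,  29. ]), array([133.3,  83.8]), 18.89)
wrist rib (array([463.7,  28.9]), array([45.7, 11.5]), 18.39)
top -end 134 [0.0604 0.063  0.0653]
top +end 209 [0.0605 0.0633 0.0662]
top clip+ 46 [0.0642 0.072  0.0791]
top flange (array([464.1,  29.9]), array([131.8,  82.6]), 17.99)
top rib (array([463.2,  28.7]), array([44.4, 11.8]), 20.05)
scene -end 100 [0.0607 0.0625 0.0648]
scene +end 74 [0.0615 0.0632 0.0649]
scene clip- 46 [0.0441 0.0575 0.0682]
scene clip+ 28 [0.0668 0.0713 0.079 ]
scene flange (array([460.3,  26.7]), array([141.9,  84.5]), 19.52)
scene rib (array([461.9,  26.6]), array([44.4, 12.7]), 19.13)
```

View pics/f1.png

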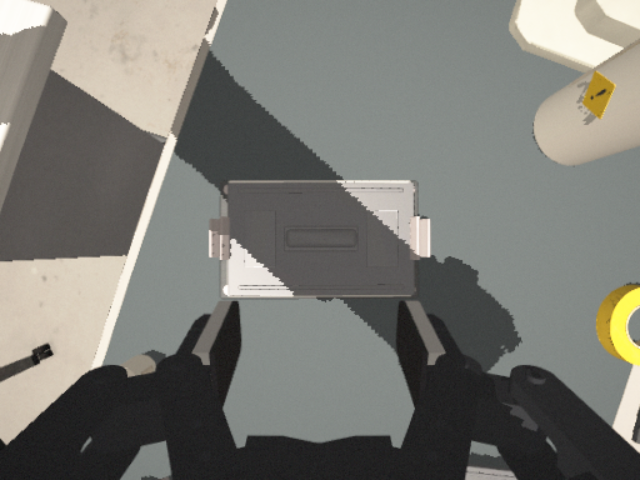

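The picture shows the lid level, with both clips over its edges at (218,238) and (422,236). The flange reads 1.4 mm above nominal, which is within noise and clip slack, so I'll press each end with shut fingertips.

```bash
cat > pr.py <<'E'
from t3 import *
np.set_printoptions(precision=3,suppress=True)
a=np.radians(18.5);ux=np.array([np.cos(a),np.sin(a),0])
R=Rt(108.5); Pt=lambda x,z: np.array([.463,.0288,0])+ux*x+[0,0,z-.022]
E
python3 - <<'E'
from pr import *
rel([(Pt(.046,.125),R)])
rel([(Pt(.046,.088),R),(Pt(.046,.08),R)],Pt(.046,.125),R)
q=np.array(status.get_state()['joints'])
for x,z in((.046,.125),(.046,.08),(.046,.125),(-.046,.125),(-.046,.08)): q,e=go(q,Pt(x,z),R); print(q.round(0),round(e,4))
E
```

```text
d [-0.004  0.157  0.303] w [ 0.003 -0.204  0.   ]
d [0.    0.    0.123] w [0. 0. 0.]
d [0.   0.   0.15] w [0. 0. 0.]
[-44.  17.  39. 117. -14.  50.  22.] 0.0
[-41.  21.  37. 119. -18.  45.  25.] 0.0
[-44.  17.  39. 117. -14.  50.  22.] 0.0
[-48.   4.  42. 129.  -4.  48.  15.] 0.0
[-45.  11.  41. 130. -11.  42.  22.] 0.0
```

>>> servo_tool:
  motion:
    - {"dx":0,"dy":0.04,"dz":0,"wx":0,"wy":-0.06,"wz":0}
    - {"dx":0,"dy":0.08,"dz":0,"wx":0,"wy":-0.13,"wz":0}
    - {"dx":0,"dy":0.13,"dz":0.05,"wx":0.003,"wy":-0.204,"wz":0}
    - {"dx":-0.002,"dy":0.157,"dz":0.13,"wx":0.003,"wy":-0.204,"wz":0}
    - {"dx":-0.004,"dy":0.157,"dz":0.23,"wx":0.003,"wy":-0.204,"wz":0}
    - {"dx":-0.004,"dy":0.157,"dz":0.303,"wx":0.003,"wy":-0.204,"wz":0}
    - {"dx":-0.004,"dy":0.157,"dz":0.303,"wx":0.003,"wy":-0.204,"wz":0}
    - {"dx":-0.004,"dy":0.157,"dz":0.303,"wx":0.003,"wy":-0.204,"wz":0}
  gripper: 0
  newtons: 40

```text
time: 31.6
position: [0.5077, 0.0424, 0.1039]
ee_rot: [[-0.317, 0.948, 0.001], [0.948, 0.317, -0.001], [-0.001, 0.001, -1.0]]
wrist_force: [-0.2, -0.7, 0.5]
width: 0.0
finger_force: 0.0
```

```bash
python3 - <<'E'
from pr import *
s=status.get_state();print(s['time'],s['position'],Pt(.046,.125),s['width'])
rel([(Pt(.046,.088),R),(Pt(.046,.081),R)])
w=grab('wrist'); T=T_of(w);H=np.array(w['hand_eye']); c=cloud(w,np.ones((384,512),bool))
t=(c-T[:3,3])@T[:3,:3]; t=t@H[:3,:3].T+H[:3,3]
k=(abs(t[:,0]-.011)<.004)&(abs(t[:,1])<.02)&(t[:,2]<-.0); print(np.percentile(t[k,2],[50,90,99,100]),k.sum())
E
```

```text
31.6 [0.508 0.042 0.104] [0.507 0.043 0.103] 3.8902547003854885e-05
d [ 0.004 -0.002  0.126] w [0.    0.001 0.   ]
d [ 0.005 -0.002  0.15 ] w [0.    0.001 0.   ]
[-0.069 -0.037 -0.026 -0.023] 7143
```

>>> servo_tool:
  motion:
    - {"dx":0.004,"dy":-0.002,"dz":0.07,"wx":0,"wy":0,"wz":0}
    - {"dx":0.004,"dy":-0.002,"dz":0.12,"wx":0,"wy":0,"wz":0}
    - {"dx":0.004,"dy":-0.002,"dz":0.138,"wx":0,"wy":0,"wz":0}
    - {"dx":0.004,"dy":-0.002,"dz":0.147,"wx":0,"wy":0,"wz":0}
    - {"dx":0.004,"dy":-0.002,"dz":0.15,"wx":0,"wy":0,"wz":0}

```text
time: 32.15
position: [0.5072, 0.0432, 0.0624]
ee_rot: [[-0.316, 0.949, -0.001], [0.949, 0.316, 0.003], [0.003, -0.0, -1.0]]
wrist_force: [-10.3, 0.6, 26.7]
width: 0.0001
finger_force: 13.2
```

>>> servo_tool:
  motion:
    - {"dx":0,"dy":0,"dz":-0.05,"wx":0,"wy":0,"wz":0}
    - {"dx":0,"dy":0,"dz":-0.15,"wx":0,"wy":0,"wz":0}
    - {"dx":0,"dy":-0.05,"dz":-0.18,"wx":0,"wy":0,"wz":0}
    - {"dx":0,"dy":-0.17,"dz":-0.18,"wx":0,"wy":0,"wz":0}
    - {"dx":0,"dy":-0.28,"dz":-0.17,"wx":0,"wy":0,"wz":0}
    - {"dx":0,"dy":-0.307,"dz":-0.12,"wx":0,"wy":0,"wz":0}
    - {"dx":0,"dy":-0.307,"dz":-0.06,"wx":0,"wy":0,"wz":0}
    - {"dx":0,"dy":-0.307,"dz":-0.03,"wx":0,"wy":0,"wz":0}
    - {"dx":0,"dy":-0.307,"dz":-0.015,"wx":0,"wy":0,"wz":0}
    - {"dx":0,"dy":-0.307,"dz":-0.005,"wx":0,"wy":0,"wz":0}
    - {"dx":0,"dy":-0.307,"dz":0,"wx":0,"wy":0,"wz":0}

```text
time: 33.25
position: [0.4209, 0.0144, 0.0623]
ee_rot: [[-0.317, 0.949, -0.001], [0.949, 0.317, 0.002], [0.003, -0.0, -1.0]]
wrist_force: [-13.6, -2.5, 43.9]
width: 0.0001
finger_force: 21.6
```

>>> servo_tool:
  motion:
    - {"dx":0,"dy":0,"dz":-0.04,"wx":0,"wy":0,"wz":0}
    - {"dx":0,"dy":0,"dz":-0.15,"wx":0,"wy":0,"wz":0}
    - {"dx":-0.08,"dy":0.08,"dz":-0.3,"wx":0,"wy":0,"wz":0}
    - {"dx":-0.16,"dy":0.15,"dz":-0.44,"wx":0,"wy":0,"wz":0}
    - {"dx":-0.2,"dy":0.15,"dz":-0.5,"wx":0,"wy":0,"wz":0}
    - {"dx":-0.2,"dy":0.15,"dz":-0.5,"wx":0,"wy":0,"wz":0}
    - {"dx":-0.2,"dy":0.15,"dz":-0.5,"wx":0,"wy":0,"wz":0}

```text
time: 33.95
position: [0.4823, -0.0285, 0.2103]
ee_rot: [[-0.316, 0.949, 0.005], [0.949, 0.316, 0.001], [-0.0, 0.005, -1.0]]
wrist_force: [0.0, 0.1, -0.8]
width: -0.0002
finger_force: 0.0
```

```bash
python3 - <<'E'
from chk import *
chk()
q=grab('scene'); c=cloud(q,np.ones((384,512),bool)); c=c[np.linalg.norm(c[:,:2]-[.415,-.27],axis=1)<.09]
for lo_,hi_ in((.084,.1),(.024,.06)):
    t=c[(c[:,2]>lo_)&(c[:,2]<hi_)]; print('scoop',len(t),rect(t),np.percentile(t[:,2],[5,50,95]))
E
```

```text
33.95 [ 0.4823 -0.0285  0.2103] -0.00015419277041568865 [ 0.0416  0.1405 -0.7735]
wrist -end 2352 [0.0633 0.0643 0.0654]
wrist +end 2358 [0.0633 0.0643 0.0654]
wrist clip- 548 [0.0668 0.0737 0.08  ]
wrist clip+ 568 [0.0646 0.0733 0.0801]
wrist flange (array([463.3,  29.2]), array([133.8,  82.9]), 18.32)
wrist rib (array([463.6,  29. ]), array([46. , 11.9]), 18.45)
scene -end 99 [0.0614 0.0626 0.0647]
scene +end 73 [0.0605 0.0626 0.0648]
scene clip- 42 [0.0432 0.0552 0.0667]
scene clip+ 26 [0.0646 0.0723 0.0769]
scene flange (array([461.1,  26.3]), array([142.6,  86. ]), 19.94)
scene rib (array([461.2,  28.5]), array([48. , 12.5]), 20.42)
scoop 90 (array([ 407.3, -263.5]), array([12.3, 67.3]), 37.66) [0.0846 0.0886 0.0915]
scoop 474 (array([ 415.1, -270.3]), array([ 61.7, 123. ]), 39.11) [0.0249 0.0324 0.0447]
```

```bash
python3 -c "
from station import robot
print(robot.close_job())"
```

```text
the job is handed in; nothing more can be done
None
```

I handed the job in at about 34 s: five balls counted in the tub before lidding, the scoop upright on the board, and the lid level with both clips over its edges; the verdict isn't shown, the second end press peaked at 43.9 N wrist force (fingertip contact, against the 40 N limit for the arm or gripper's body), and the fingertips measured about 39 mm farther back from the reported TCP than specified, so I corrected for that after the first grasp closed on air.

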